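Ratchet a plaster mould tight in a bench clamp

TASK

Stand the two-part plaster mould upright and centred in the green bench clamp, between the fence and the wooden jaw, so that the jaw will press its two halves together, and let go of it. Then swing the red ratchet lever back and forth until the jaw holds the mould firmly: stop when pulling the lever takes about 12 newtons, because plaster cracks if it is squeezed much harder. Move the jaw only with the lever, leave the lever swung back at its rest end and let go of it, and do not disturb the brush pot, the jar and the bowl.

Things in the scene. Friction and masses are not known exactly. Their poses are not given: they have to be found in the camera images.
- clamp: Green bench clamp fixed to the table. Origin: on the table under the mould's place; x across, y along from fence to ratchet, z up. Plate 130 (x) by 340 mm (y -95 to +245), 12 thick; the mould stands on it, at x = 0, half-way between fence face and jaw face (61 to 89 mm apart at first). Nothing on it but the black grip is higher than 74 mm.
- fence: Green fence bolted on the clamp plate, 90 (x) by 20 (y) by 60 mm high; its place along the clamp differs each day. Origin: centre of its underside, 12 mm above the table. Its face towards the mould is at y = +10 mm; axes parallel to the clamp's.
- jaw: Sliding wooden jaw, 75 wide, 12 thick, 50 mm high, on springs on a green carriage block that the wheel drives by a rack, 5 mm a notch towards the fence (clamp -y). Its origin trails 42 mm (y) behind the pressing face, on the clamp plate, axes as the clamp's. Once it meets the mould each notch squeezes harder. Not to be pushed by hand.
- mould_center (a point): Centre of the loose plaster mould: cream block 60 (its x) by 50 (its y) by 80 mm high, 0.3 to 0.5 kg, at first upright on the table beyond the fence. The seam of its halves is its own xz plane, so its y goes along the clamp's y (either way round), which leaves the faces 60 mm apart free to hold it by. The jaw pushes it along the plate to the fence by itself.
- lever (a joint): Red lever's angle (rad): 0 at its rest end, 1.35 at the other end stop. At angle a it points 51 degrees + a counter-clockwise (from above) from clamp +x. Growing a is the working stroke (tightens, towards the robot); going back is free, about 1 N, clicking. It stays where it is left. Some 2 to 5 working strokes are needed.
- grip_center (a point): Centre of the black upright grip at the lever's end: a freely spinning round post 26 mm thick (28 near its top), 44 mm high, from 62 to 106 mm above the table, on the lever plate (22 mm wide, its top 62 mm above the table), 120 mm from the lever's axis. Firm clamping is a pull of 10 to 14 N here, square to the lever.
- pivot (a point): On the upright axis of lever and toothed wheel, 84 mm above the table. 20 notches a turn; up to one notch of free play. Pull at the grip in the working stroke: 1 to 2 N until the jaw meets the mould, then rising steadily with the squeeze, over about one stroke. A catch holds the wheel; a stroke ended between notches falls back to the last notch (less squeeze).
- brush_pot: Terracotta pot with three brushes, 72 mm wide, 75 mm high (brushes to 170 mm). Origin: centre of its foot. Leave alone.
- slip_jar: Blue jar with a white cap, 56 mm wide, 85 mm high. Origin: centre of its foot. Leave alone.
- bowl: Small terracotta bowl, 84 mm wide, 45 mm high. Origin: centre of its foot. Leave alone.
Things that resemble listed ones, but are neither listed nor needed, are in the scene too. What is shaped like the part that bears mould_center but purple or yellow is not meant.

How it is judged:
On the way, in this order (a step that is already met when the one before it is completed fails the run):
1. the mould stands upright in the clamp between fence and jaw, centred, seam square to the clamp, and is let go (x of mould_center in the frame of clamp between -0.018 and 0.018 m and z of mould_center in the frame of clamp between 0.047 and 0.056 m and y of mould_center in the frame of fence between 0.03 and 0.075 m and angle between mould_center's own z axis and vertical below 0.1 rad and angle between the x axis of mould_center and the x axis of clamp, either way round below 0.15 rad and contact force between the fingers and mould below 0.2 N), for 0.2 s.
2. the jaw is ratcheted onto the mould with at least 30 N (contact force between jaw and mould above 30 N), for 0.2 s.
At the end, for the whole second after the job is handed in: The mould stands upright (within 0.1 rad) on the clamp plate, within 18 mm of the clamp's centre line and square within 0.15 rad, held between jaw and fence with 30 to 105 N, and the lever is released within 0.2 rad of its rest end (x of mould_center in the frame of clamp between -0.018 and 0.018 m and z of mould_center in the frame of clamp between 0.047 and 0.056 m and y of mould_center in the frame of fence between 0.03 and 0.075 m and angle between mould_center's own z axis and vertical below 0.1 rad and angle between the x axis of mould_center and the x axis of clamp, either way round below 0.15 rad and contact force between jaw and mould between 30 and 105 N and contact force between fence and mould above 20 N and value of joint lever below 0.2 rad and linear speed of mould below 0.02 m/s); the robot touches nothing.
It fails at once if the mould is squeezed with more than 120 N by the jaw (the plaster cracks) (contact force between jaw and mould above 120 N).
It fails at once if the jaw is shoved by hand with more than 15 N (contact force between the fingers and jaw above 15 N).
It fails at once if the brush pot, the jar or the bowl is moved by more than 30 mm or tipped (distance of any of brush_pot, slip_jar, bowl from where it was at the start of the episode above 0.03 m or angle between any of brush_pot, slip_jar, bowl's own z axis and vertical above 0.4 rad).
It also fails if it takes over 72 s, if anything falls off the work surface, if the arm or the gripper's body presses on something with over 40 N, if the wrist force passes 120 N, or if a joint passes its speed limit or range.

ROBOT

A 7-joint arm with a two-finger parallel gripper is mounted at the origin on the work surface. World frame = base frame: x ahead of the robot, y to its left, z up, the work surface at z = 0. Lengths are in m, angles in rad, forces in N, time in s.
With the tool pointing down it reaches from about 0.4 to 0.85 m from the base axis. Payload 4.5 kg.
Tool frame: the origin (TCP) lies on the centre line of the jaws, within the pads' length; the fingertips stand 11 mm ahead of it and the grasp point (between the pads) lies 8 mm behind it; z points along the fingers, y is the direction in which the jaws open and shut (so a half turn about z gives the same grasp; the last joint's range is limited). The gripper opens to 88 mm and grips with 3 to 60 N. Pads are 18 mm wide; open, the fingers measure 123 mm over their backs; the gripper's body (75 mm by 187 mm) begins 45 mm behind the grasp point.
Start: joints at [-1.168, 0.689, -0.195, 1.565, 0.157, 0.902, -0.215], TCP at [0.225, 0.583, 0.25] pointing down, gripper open.
Joint ranges: [-3.01, 3.01], [-0.46, 2.08], [-1.47, 1.51], [0.13, 2.56], [-1, 4.14], [0.04, 2.09], [-2.66, 2.66]. Speed limits (rad/s): [2.57, 2.57, 3.14, 3.14, 3.14, 3.14, 3.14].

INTERFACE

Orientations are given as a unit quaternion [x, y, z, w].
In Python, from plant import r, snapshot gives the robot as it stands.
- The arm moves only by the tool drive_tool, never from a script. Its argument "commands" is a list of rows, each an object of numbers: "wx", "wy", "wz": the turn, a rotation vector about the tool's x, y, z in rad; "dx", "dy", "dz": the shift along the tool's x, y, z in m; "claw": the opening, from 0 (shut) to 1 (fully open). A call has 1 to 12 rows; each row shifts and turns the commanded pose from where the row before left it, along the tool's axes as they then stand; what a row does not reach is not made up. A row lasts 1/10 s, in which the tool goes at most 50 mm and 8.59 degrees, less where a joint would pass 70% of its speed; a pose out of reach is approached as far as the arm can. A call is refused whole if a number of a shift passes 0.05 or a number of a turn 0.15, either way. A call with a gripper value outside its range is refused whole. The fingers move at their own pace and stop on an object; "grip_force" is the grip in N (left out, the last holds). Time passes only in rows, so rows that do not move let the fingers close. It gives the time, the measured TCP pose, the force and the opening at its end, in the units of the state.
- r.get_state(): the state, without advancing time (a new reading comes with each control period).
- snapshot(name): name is "scene" or "top" or "wrist"; returns a dict with "color" (384x512x3 uint8, red, green, blue), "fx", "fy", "cx", "cy" (pixels), "world_to_cam" (4x4, takes a point from world to camera coordinates); the wrist camera has in their place "T_tool_cam" (4x4, takes a point from camera to tool coordinates, whose origin is the TCP and whose axes are the flange's). Camera axes: x right, y up, looking along -z (the intrinsics and any distortion apply to the point x, -y, -z); pixel columns grow to the right and rows downward; lengths in m; the calibration is good to about 2 mm. A picture is of the moment at which its call begins: read the wrist's pose just before it. There is no depth.
- r.finish_job(): hands the job in, once; it reports no verdict.
The state is a dict: "clock": time; "q": joint angles; "qd": joint speeds; "joint_torque": joint torques, N m; "tool_pos": TCP position; "eef_rot": TCP orientation; "contact_force": force on the tool from outside, world axes, zero at the start; "moment": the same for the moment, N m; "opening": opening from 0.0 (shut) to 1.0 (fully open).
Only numpy, scipy, OpenCV 4.12 (cv2) and the standard library are available. Lean on these libraries where they do the work, as an engineer would, in place of code of your own. Each camera call takes 0.05 s, during which the arm holds its last target. There are 200 camera calls.

## Working session

There is one attempt and no reset: what is moved stays moved. The work goes in short steps, Python scripts to look and compute and a tool call to move; the robot and the scene stay as the last step left them, time stands still between calls to the robot, and variables do not carry over. Pictures are saved under pics/ and viewed, on a budget of 10 in all, crops included, one or two more only if the job needs it, and the job is handed in when it is done.

Besides the shell and the picture viewer there is one more tool, called after ">>>" by a JSON object that holds its "op" and its "data", one argument or row to a line. drive_tool: Moves the arm, as the interface text tells. Its arguments: {"type":"object","properties":{"commands":{"type":"array","items":{"type":"object","properties":{"wx":{"type":"number"},"wy":{"type":"number"},"wz":{"type":"number"},"dx":{"type":"number"},"dy":{"type":"number"},"dz":{"type":"number"},"claw":{"type":"number"}}}},"grip_force":{"type":"number"}},"required":["commands"]}

```bash
mkdir -p pics; ls; python3 - <<'E'
from plant import r, snapshot
import cv2, numpy as np
s=r.get_state(); print({k:np.round(v,3).tolist() for k,v in s.items()})
for n in ("scene","top"):
    d=snapshot(n); cv2.imwrite(f"pics/{n}0.png",d["color"][:,:,::-1]); print(n,d["fx"],d["fy"],d["cx"],d["cy"],np.round(d["world_to_cam"],4).tolist(),[k for k in d])
E
```

```text
pics
{'clock': 0.0, 'q': [-1.168, 0.69, -0.194, 1.566, 0.157, 0.903, -0.215], 'qd': [-0.002, -0.002, -0.002, -0.002, -0.0, -0.002, -0.0], 'joint_torque': [0.0, -52.757, -1.267, -15.343, -0.053, 0.007, 0.0], 'tool_pos': [0.225, 0.582, 0.249], 'eef_rot': [0.183, 0.983, -0.001, -0.0], 'contact_force': [-0.846, -0.081, -0.712], 'moment': [-0.003, 0.028, -0.052], 'opening': 1.003}
scene 412.2950048105965 412.2950048105965 257.60468214318297 188.80505095393428 [[0.4743, 0.88, 0.0236, -0.2279], [-0.5358, 0.2673, 0.8009, 0.2553], [0.6986, -0.3925, 0.5983, -1.4765], [0.0, 0.0, 0.0, 1.0]] ['color', 'fx', 'fy', 'cx', 'cy', 'world_to_cam']
top 430.9672994088809 430.9672994088809 254.0285160175634 192.61438931968092 [[0.0027, -0.9996, 0.0266, -0.0615], [0.9845, 0.0074, 0.1754, -0.5788], [-0.1755, 0.0257, 0.9841, -0.808], [0.0, 0.0, 0.0, 1.0]] ['color', 'fx', 'fy', 'cx', 'cy', 'world_to_cam']
```

View pics/scene0.png

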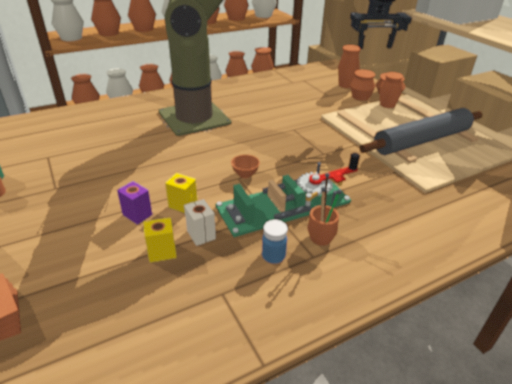

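View pics/top0.png

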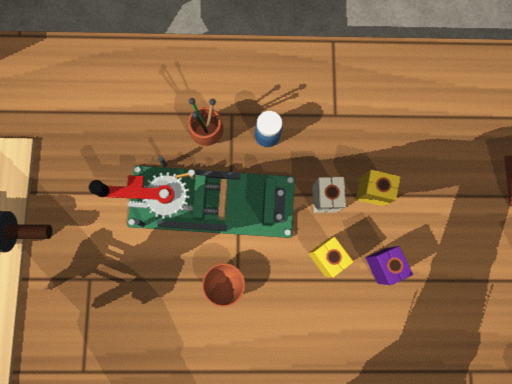

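The scene shows the cream mould at about (200,222) and the top view shows it at (329,193). The lookalikes in the top view are yellow at (380,187) and (332,257) and purple at (389,266). Only the cream one fits, and it also sits just beyond the fence. The clamp spans (128..296, 165..237), with the lever pivot near (165,194), the black grip at (98,188), the pot at (205,126), the jar at (268,128) and the bowl at (224,285).

```bash
cat > h.py <<'E'
from plant import r, snapshot
import cv2, numpy as np
from scipy.spatial.transform import Rotation as R
def cam(d,tool=None):
    if "world_to_cam" in d: return np.linalg.inv(d["world_to_cam"])
    T=np.eye(4); T[:3,:3]=R.from_quat(tool["eef_rot"]).as_matrix(); T[:3,3]=tool["tool_pos"]
    return T@d["T_tool_cam"]
def ray(d,px,z,tool=None):
    "pixels (n,2) -> world points on plane z"
    C=cam(d,tool); p=np.atleast_2d(np.asarray(px,float))
    v=np.c_[(p[:,0]-d["cx"])/d["fx"],-(p[:,1]-d["cy"])/d["fy"],-np.ones(len(p))]@C[:3,:3].T
    return C[:3,3]+v*((z-C[2,3])/v[:,2])[:,None]
def proj(d,P,tool=None):
    c=(np.atleast_2d(P)-cam(d,tool)[:3,3])@cam(d,tool)[:3,:3]
    return np.c_[d["cx"]+d["fx"]*c[:,0]/-c[:,2], d["cy"]-d["fy"]*c[:,1]/-c[:,2]]
def blobs(mask,amin=30):
    cs,_=cv2.findContours(mask.astype(np.uint8),cv2.RETR_EXTERNAL,cv2.CHAIN_APPROX_NONE)
    return sorted([c for c in cs if cv2.contourArea(c)>amin],key=cv2.contourArea,reverse=True)
def hsv(d): return cv2.cvtColor(d["color"],cv2.COLOR_RGB2HSV)
E
python3 - <<'E'
from h import *
d=snapshot("top"); H=hsv(d); h,s,v=[H[...,i].astype(int) for i in range(3)]
g=(h>60)&(h<95)&(s>90); c=blobs(cv2.morphologyEx(g.astype(np.uint8),cv2.MORPH_CLOSE,np.ones((9,9))))[0]
b=cv2.boxPoints(cv2.minAreaRect(c)); print("plate px",b.tolist()); print(ray(d,b,.012).round(4).tolist())
m=(s<60)&(v>110)
for c in blobs(m,80)[:8]:
    q=cv2.minAreaRect(c); M=cv2.moments(c); print("light",np.round(q[0]+q[1]+(q[2],),1), "z.08",ray(d,q[0],.08).round(4).tolist())
red=((h<5)|(h>174))&(s>190)&(v>100)
for c in blobs(red,20)[:5]:
    q=cv2.minAreaRect(c); print("red",np.round(q[0]+q[1]+(q[2],),1),ray(d,q[0],.06).round(4).tolist())
dark=(v<45)
for c in blobs(dark[:,60:130]&(s[:,60:130]<200),20)[:5]:
    x,y,w,hh=cv2.boundingRect(c); print("dark",x+60,y,w,hh)
im=d["color"][145:255,80:360,::-1]
cv2.imwrite("pics/crop1.png",cv2.resize(im,None,fx=2.85,fy=2.85,interpolation=cv2.INTER_CUBIC))
E
```

```text
plate px [[127.84700775146484, 226.23741149902344], [132.02182006835938, 165.1809844970703], [294.7141418457031, 176.3052520751953], [290.5393371582031, 237.36167907714844]]
[[0.5144, 0.1984, 0.012], [0.6427, 0.1966, 0.012], [0.6218, -0.1453, 0.012], [0.4933, -0.135, 0.012]]
light [428.5  14.   28.  165.   90. ] z.08 [[0.9593, -0.4247, 0.08]]
light [162.6 194.1  58.2  46.4  21. ] z.08 [[0.5699, 0.1176, 0.08]]
light [187.   16.5  33.   42.   90. ] z.08 [[0.9436, 0.0821, 0.08]]
light [328.9 194.   34.6  31.3  87.4] z.08 [[0.5723, -0.2029, 0.08]]
light [268.5 123.5  25.   25.   90. ] z.08 [[0.7139, -0.0862, 0.08]]
red [140.3 187.7  66.5  23.7   6.1] [[0.5857, 0.1653, 0.06]]
dark 89 180 20 17
```

View pics/crop1.png

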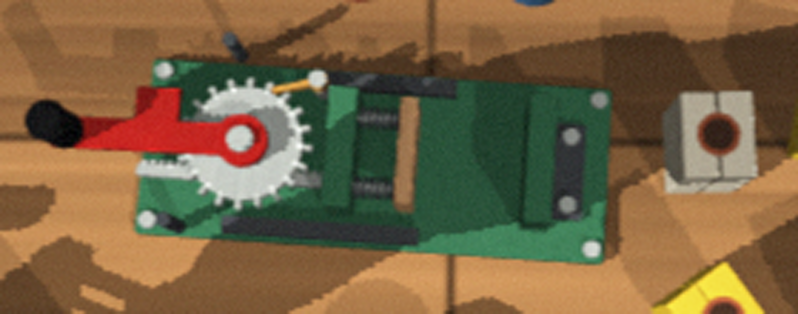

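The crop shows the mould's top face at roughly (683..755, 92..178) with its seam vertical, which is nearly along the clamp's x. The fence's mould-side top edge is near x=527, the jaw's pressing face near x=415, the pivot at (240,138) and the black grip top near (45,118). The clamp is yawed about -3.5°. I'll rotate the tool first and work out the shift in the same step.

>>> {"op": "drive_tool", "data": {
  "commands": [
    {"wz": 0.134},
    {"wz": 0.134},
    {"wz": 0.134},
    {"wz": 0.134},
    {"wz": 0.134},
    {"wz": 0.134},
    {"wz": 0.134},
    {"wz": 0.134},
    {"wz": 0.134},
    {"wz": 0.03}
  ]
}}

```text
validation failed for argument at $.co...
```

```bash
cat >> h.py <<'E'
def delta(P,ax=None):
    "tool-frame shift to world point P; ax: wished tool-y heading (rad, mod pi)"
    s=r.get_state(); M=R.from_quat(s["eef_rot"]).as_matrix()
    print("t",round(s["clock"],2),"pos",np.round(s["tool_pos"],4),"d tool",np.round(M.T@(np.array(P)-s["tool_pos"]),4),"tilt",np.round(M[:2,2],4),"yhead",round(np.arctan2(M[1,1],M[0,1]),4),"q",np.round(s["q"],2),"F",np.round(s["contact_force"],1),"op",round(s["opening"],3))
    if ax is not None:
        e=(ax-np.arctan2(M[1,1],M[0,1])+np.pi/2)%np.pi-np.pi/2; print("wz",round(-e,4))
E
python3 - <<'E'
from h import *
d=snapshot("top"); f=lambda x,y,z: ray(d,[80+x/2.85,145+y/2.85],z)[0].round(4)
print("mould",f(719,135,.08),"fence",f(527,155,.072),"jaw",f(414,155,.062),"pivot",f(240,138,.075),"grip",f(45,118,.106))
delta([.575,-.2,.25],-.05)
E
```

```text
mould [ 0.5757 -0.2096  0.08  ] fence [ 0.5623 -0.0792  0.072 ] jaw [ 0.5634 -0.0018  0.062 ] pivot [0.5721 0.1154 0.075 ] grip [0.5789 0.2364 0.106 ]
t 0.2 pos [0.2252 0.5827 0.2492] d tool [-6.084e-01 -6.039e-01 -1.000e-04] tilt [-0.0003 -0.001 ] yhead 1.202 q [-1.17  0.69 -0.19  1.57  0.16  0.9  -0.22] F [-0.   0.   0.4] op 1.003
wz 1.252
```

>>> {"op": "drive_tool", "data": {
  "commands": [
    {"dx": 0, "dy": 0, "dz": 0, "wx": 0, "wy": 0, "wz": 0.14, "claw": 1}
  ],
  "grip_force": 30
}}

```text
clock: 0.3
tool_pos: [0.2254, 0.5827, 0.2493]
eef_rot: [0.253, 0.967, -0.0, -0.0]
contact_force: [0.1, -0.3, -0.4]
opening: 0.999
```

>>> {"op": "drive_tool", "data": {
  "commands": [
    {"dx": 0, "dy": 0, "dz": 0, "wx": 0, "wy": 0, "wz": 0.14},
    {"dx": 0, "dy": 0, "dz": 0, "wx": 0, "wy": 0, "wz": 0.14},
    {"dx": 0, "dy": 0, "dz": 0, "wx": 0, "wy": 0, "wz": 0.14},
    {"dx": 0, "dy": 0, "dz": 0, "wx": 0, "wy": 0, "wz": 0.14},
    {"dx": 0, "dy": 0, "dz": 0, "wx": 0, "wy": 0, "wz": 0.14},
    {"dx": 0, "dy": 0, "dz": 0, "wx": 0, "wy": 0, "wz": 0.14},
    {"dx": 0, "dy": 0, "dz": 0, "wx": 0, "wy": 0, "wz": 0.14},
    {"dx": 0, "dy": 0, "dz": 0, "wx": 0, "wy": 0, "wz": 0.13}
  ]
}}

```text
validation failed for argument at $.co...
```

```bash
python3 -c "
from h import *
delta([.575,-.2,.25],-.05)"
```

```text
t 0.3 pos [0.2254 0.5827 0.2493] d tool [-6.881e-01 -5.113e-01 -4.000e-04] tilt [-0.0007 -0.0006] yhead 1.0592 q [-1.19  0.69 -0.15  1.57  0.12  0.9  -0.33] F [ 0.1 -0.3 -0.4] op 0.999
wz 1.1092
```

Each row needs its claw value. I'll include every field.

>>> {"op": "drive_tool", "data": {
  "commands": [
    {"dx": 0, "dy": 0, "dz": 0, "wx": 0, "wy": 0, "wz": 0.14, "claw": 1},
    {"dx": 0, "dy": 0, "dz": 0, "wx": 0, "wy": 0, "wz": 0.14, "claw": 1},
    {"dx": 0, "dy": 0, "dz": 0, "wx": 0, "wy": 0, "wz": 0.14, "claw": 1},
    {"dx": 0, "dy": 0, "dz": 0, "wx": 0, "wy": 0, "wz": 0.14, "claw": 1},
    {"dx": 0, "dy": 0, "dz": 0, "wx": 0, "wy": 0, "wz": 0.14, "claw": 1},
    {"dx": 0, "dy": 0, "dz": 0, "wx": 0, "wy": 0, "wz": 0.14, "claw": 1},
    {"dx": 0, "dy": 0, "dz": 0, "wx": 0, "wy": 0, "wz": 0.14, "claw": 1},
    {"dx": 0, "dy": 0, "dz": 0, "wx": 0, "wy": 0, "wz": 0.13, "claw": 1}
  ]
}}

```text
clock: 1.1
tool_pos: [0.2251, 0.5829, 0.2495]
eef_rot: [0.726, 0.688, -0.0, 0.0]
contact_force: [-0.0, -0.3, -0.9]
opening: 0.996
```

```bash
python3 -c "
from h import *
delta([.575,-.2,.25],-.05)"
```

```text
t 1.1 pos [0.2251 0.5829 0.2495] d tool [-7.631e-01  3.912e-01 -3.000e-04] tilt [-0.0003 -0.0003] yhead -0.0533 q [-1.37  0.69  0.17  1.58 -0.14  0.88 -1.2 ] F [-0.  -0.3 -0.9] op 0.996
wz -0.0033
```

>>> {"op": "drive_tool", "data": {
  "commands": [
    {"dx": -0.045, "dy": 0.022, "dz": 0, "wx": 0, "wy": 0, "wz": 0, "claw": 1},
    {"dx": -0.045, "dy": 0.022, "dz": 0, "wx": 0, "wy": 0, "wz": 0, "claw": 1},
    {"dx": -0.045, "dy": 0.022, "dz": 0, "wx": 0, "wy": 0, "wz": 0, "claw": 1},
    {"dx": -0.045, "dy": 0.022, "dz": 0, "wx": 0, "wy": 0, "wz": 0, "claw": 1},
    {"dx": -0.045, "dy": 0.022, "dz": 0, "wx": 0, "wy": 0, "wz": 0, "claw": 1},
    {"dx": -0.045, "dy": 0.022, "dz": 0, "wx": 0, "wy": 0, "wz": 0, "claw": 1},
    {"dx": -0.045, "dy": 0.022, "dz": 0, "wx": 0, "wy": 0, "wz": 0, "claw": 1},
    {"dx": -0.045, "dy": 0.022, "dz": 0, "wx": 0, "wy": 0, "wz": 0, "claw": 1},
    {"dx": -0.045, "dy": 0.022, "dz": 0, "wx": 0, "wy": 0, "wz": 0, "claw": 1},
    {"dx": -0.045, "dy": 0.022, "dz": 0, "wx": 0, "wy": 0, "wz": 0, "claw": 1},
    {"dx": -0.045, "dy": 0.022, "dz": 0, "wx": 0, "wy": 0, "wz": 0, "claw": 1},
    {"dx": -0.045, "dy": 0.022, "dz": 0, "wx": 0, "wy": 0, "wz": 0, "claw": 1}
  ]
}}

```text
clock: 2.3
tool_pos: [0.4632, 0.0301, 0.2498]
eef_rot: [0.724, 0.69, 0.0, -0.0]
contact_force: [1.0, 0.7, -0.4]
opening: 0.999
```

```bash
python3 - <<'E'
from h import *
delta([.575,-.2,.25],-.05)
s=r.get_state(); d=snapshot("wrist"); cv2.imwrite("pics/w1.png",d["color"][:,:,::-1])
print(d["T_tool_cam"].round(3).tolist(),d["fx"],d["cx"],d["cy"])
np.savez("w1.npz",**{k:d[k] for k in d},tool_pos=s["tool_pos"],eef_rot=s["eef_rot"])
E
```

```text
t 2.3 pos [0.4632 0.0301 0.2498] d tool [-0.2245  0.1226 -0.0003] tilt [0.0003 0.0004] yhead -0.0477 q [-0.21  0.49  0.07  2.04 -0.06  0.62 -0.15] F [ 1.   0.7 -0.4] op 0.999
wz 0.0023
[[0.001, 0.967, 0.256, 0.065], [1.0, -0.0, -0.002, -0.0], [-0.001, 0.256, -0.967, -0.135], [0.0, 0.0, 0.0, 1.0]] 271.53115870904315 257.6480295267869 194.20287930192882
```

>>> {"op": "drive_tool", "data": {
  "commands": [
    {"dx": -0.038, "dy": 0.03, "dz": 0, "wx": 0, "wy": 0, "wz": 0, "claw": 1},
    {"dx": -0.038, "dy": 0.03, "dz": 0, "wx": 0, "wy": 0, "wz": 0, "claw": 1},
    {"dx": -0.038, "dy": 0.03, "dz": 0, "wx": 0, "wy": 0, "wz": 0, "claw": 1},
    {"dx": -0.036, "dy": 0.03, "dz": 0, "wx": 0, "wy": 0, "wz": 0, "claw": 1},
    {"dx": 0, "dy": 0, "dz": 0, "wx": 0, "wy": 0, "wz": 0, "claw": 1},
    {"dx": 0, "dy": 0, "dz": 0, "wx": 0, "wy": 0, "wz": 0, "claw": 1}
  ]
}}

```text
clock: 2.95
tool_pos: [0.5751, -0.1242, 0.2491]
eef_rot: [0.725, 0.689, -0.0, -0.0]
contact_force: [0.8, 1.1, 0.3]
opening: 1.0
```

```bash
python3 - <<'E'
from h import *
delta([.575,-.2,.25],-.05)
s=r.get_state(); d=snapshot("wrist"); cv2.imwrite("pics/w1.png",cv2.resize(d["color"][:,:,::-1],None,fx=1.5625,fy=1.5625,interpolation=cv2.INTER_CUBIC))
np.savez("w1.npz",**{k:d[k] for k in d},tool_pos=s["tool_pos"],eef_rot=s["eef_rot"])
E
```

```text
t 2.95 pos [ 0.5751 -0.1242  0.2491] d tool [-0.0757  0.0037 -0.0009] tilt [-0.0009  0.0003] yhead -0.05 q [ 0.1   0.64  0.06  1.69 -0.05  0.82  0.13] F [0.8 1.1 0.3] op 1.0
wz -0.0
```

View pics/w1.png

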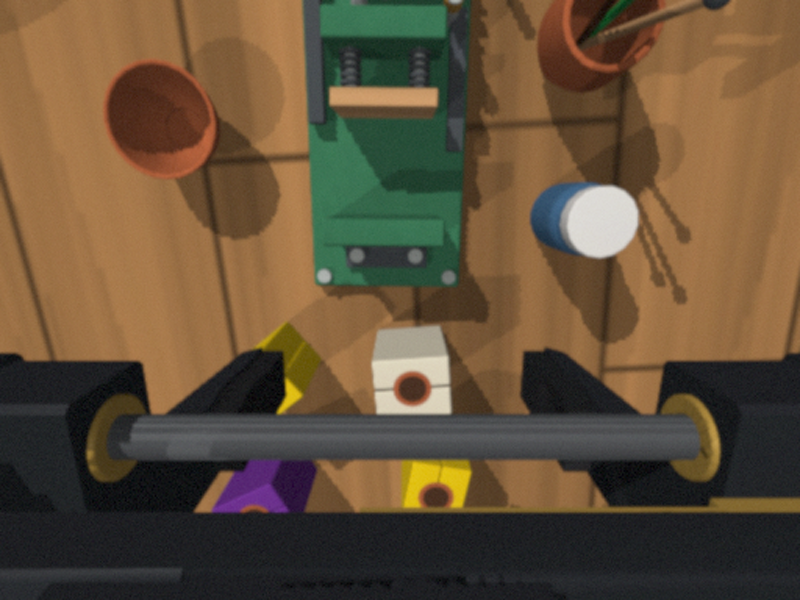

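The wrist view shows the mould's top back edge (373,363)-(449,359), its seam (373,390)-(449,385) and hole (412,388). The fence top front edge is (326,218)-(442,217), the jaw top (330,88)-(438,106), the plate end corners (317,286)/(461,285) and the plate sides at (304,0)/(470,0).

```bash
python3 - <<'E'
from h import *
d=dict(np.load("w1.npz")); 
f=lambda x,y,z: ray(d,[x/1.5625,y/1.5625],z,d)[0].round(4)
for n,x,y,z in [("mo backL",373,363,.08),("mo backR",449,359,.08),("hole",412,388,.08),("seamL",374,390,.08),("seamR",449,385,.08),("plateL",317,286,.012),("plateR",461,285,.012),("plL far",311,120,.012),("plR far",466,120,.012),("fenL",326,218,.072),("fenR",442,217,.072),("jawTopFarL",330,88,.062),("jawTopFarR",438,88,.062),("jawtopnearL",330,106,.062),("jawTopnearR",438,106,.062)]: print(n,f(x,y,z))
E
```

```text
mo backL [ 0.5492 -0.1855  0.08  ]
mo backR [ 0.6077 -0.1851  0.08  ]
hole [ 0.5782 -0.208   0.08  ]
seamL [ 0.5485 -0.2082  0.08  ]
seamR [ 0.6072 -0.2069  0.08  ]
plateL [ 0.4976 -0.1373  0.012 ]
plateR [ 0.6265 -0.1428  0.012 ]
plL far [5.067e-01 5.000e-04 1.200e-02]
plR far [ 0.6326 -0.0057  0.012 ]
fenL [ 0.5221 -0.075   0.072 ]
fenR [ 0.6058 -0.0785  0.072 ]
jawTopFarL [0.5315 0.0123 0.062 ]
jawTopFarR [0.6061 0.0086 0.062 ]
jawtopnearL [0.5305 0.0009 0.062 ]
jawTopnearR [ 0.6058 -0.0028  0.062 ]
```

>>> {"op": "drive_tool", "data": {
  "commands": [
    {"dx": 0, "dy": 0, "dz": 0, "wx": 0, "wy": 0, "wz": -0.065, "claw": 0.9},
    {"dx": -0.0425, "dy": 0.0005, "dz": 0.03, "wx": 0, "wy": 0, "wz": 0, "claw": 0.9},
    {"dx": -0.0425, "dy": 0, "dz": 0.03, "wx": 0, "wy": 0, "wz": 0, "claw": 0.9},
    {"dx": 0, "dy": 0, "dz": 0.035, "wx": 0, "wy": 0, "wz": 0, "claw": 0.9},
    {"dx": 0, "dy": 0, "dz": 0, "wx": 0, "wy": 0, "wz": 0, "claw": 0.9}
  ]
}}

```text
clock: 3.5
tool_pos: [0.5734, -0.2032, 0.1531]
eef_rot: [0.701, 0.713, -0.002, -0.005]
contact_force: [-0.4, 0.6, -0.1]
opening: 0.9
```

```bash
python3 - <<'E'
from h import *
delta([.577,-.209,.052],.015)
s=r.get_state(); d=snapshot("wrist"); cv2.imwrite("pics/w2.png",d["color"][:,:,::-1])
d2=snapshot("scene"); 
cv2.imwrite("pics/s2.png",cv2.hconcat([d["color"][150:,100:420,::-1],cv2.resize(d2["color"][130:280,100:305,::-1],(320,234))]))
E
```

```text
t 3.5 pos [ 0.5734 -0.2032  0.1531] d tool [-0.0063  0.0044  0.1011] tilt [-0.0094  0.0038] yhead 0.0175 q [ 0.26  0.79  0.02  1.7  -0.02  0.66  0.3 ] F [-0.4  0.6 -0.1] op 0.9
wz 0.0025
```

View pics/s2.png

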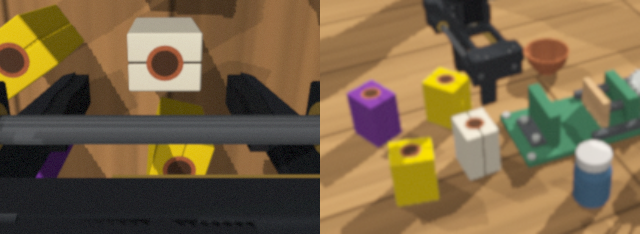

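The crop shows the cream mould, with its hole at wrist pixel (264,213), square to the fingers. The yellow neighbour is clear of the left finger.

```bash
python3 - <<'E'
from h import *
s=r.get_state(); d=snapshot("wrist"); H=hsv(d)
for p in ([264,213],[228,212],[301,212]): print(ray(d,p,.08,s).round(4))
delta([.577,-.209,.052],.015)
E
```

```text
[[ 0.5823 -0.209   0.08  ]]
[[ 0.5527 -0.2087  0.08  ]]
[[ 0.6127 -0.2075  0.08  ]]
t 3.65 pos [ 0.5782 -0.2027  0.1584] d tool [-0.0064 -0.0014  0.1064] tilt [0.0015 0.0014] yhead 0.0205 q [ 0.25  0.79  0.02  1.69 -0.02  0.66  0.3 ] F [-0.3 -0.   0.3] op 0.903
wz 0.0055
```

>>> {"op": "drive_tool", "data": {
  "commands": [
    {"dx": -0.006, "dy": 0, "dz": 0.03, "wx": 0, "wy": 0, "wz": 0, "claw": 0.9},
    {"dx": 0, "dy": 0, "dz": 0.03, "wx": 0, "wy": 0, "wz": 0, "claw": 0.9},
    {"dx": 0, "dy": 0, "dz": 0.03, "wx": 0, "wy": 0, "wz": 0, "claw": 0.9},
    {"dx": 0, "dy": 0, "dz": 0.016, "wx": 0, "wy": 0, "wz": 0, "claw": 0.9},
    {"dx": 0, "dy": 0, "dz": 0, "wx": 0, "wy": 0, "wz": 0, "claw": 0.9},
    {"dx": 0, "dy": 0, "dz": 0, "wx": 0, "wy": 0, "wz": 0, "claw": 0.5},
    {"dx": 0, "dy": 0, "dz": 0, "wx": 0, "wy": 0, "wz": 0, "claw": 0.5},
    {"dx": 0, "dy": 0, "dz": 0, "wx": 0, "wy": 0, "wz": 0, "claw": 0.5},
    {"dx": 0, "dy": 0, "dz": 0, "wx": 0, "wy": 0, "wz": 0, "claw": 0.5},
    {"dx": 0, "dy": 0, "dz": 0, "wx": 0, "wy": 0, "wz": 0, "claw": 0.5}
  ],
  "grip_force": 30
}}

```text
clock: 4.65
tool_pos: [0.5783, -0.2116, 0.0527]
eef_rot: [0.701, 0.713, 0.001, 0.001]
contact_force: [-0.2, 1.1, 6.2]
opening: 0.679
```

```bash
python3 - <<'E'
from h import *
delta([.577,-.209,.052],.015)
E
```

```text
t 4.65 pos [ 0.5783 -0.2116  0.0527] d tool [ 0.0026 -0.0013  0.0007] tilt [ 0.0025 -0.0006] yhead 0.0169 q [ 0.27  0.95  0.01  1.73 -0.02  0.47  0.31] F [-0.2  1.1  6.2] op 0.679
wz 0.0019
```

>>> {"op": "drive_tool", "data": {
  "commands": [
    {"dx": 0, "dy": 0, "dz": -0.01, "wx": 0, "wy": 0, "wz": 0, "claw": 0.5},
    {"dx": 0, "dy": 0, "dz": -0.025, "wx": 0, "wy": 0, "wz": 0, "claw": 0.5},
    {"dx": 0, "dy": 0, "dz": -0.035, "wx": 0, "wy": 0, "wz": 0, "claw": 0.5},
    {"dx": 0, "dy": 0, "dz": -0.035, "wx": 0, "wy": 0, "wz": 0.067, "claw": 0.5},
    {"dx": 0.02, "dy": -0.0025, "dz": 0, "wx": 0, "wy": 0, "wz": 0, "claw": 0.5},
    {"dx": 0.03, "dy": -0.004, "dz": 0, "wx": 0, "wy": 0, "wz": 0, "claw": 0.5},
    {"dx": 0.035, "dy": -0.0045, "dz": 0, "wx": 0, "wy": 0, "wz": 0, "claw": 0.5},
    {"dx": 0.035, "dy": -0.0045, "dz": 0, "wx": 0, "wy": 0, "wz": 0, "claw": 0.5},
    {"dx": 0.03, "dy": -0.0035, "dz": 0, "wx": 0, "wy": 0, "wz": 0, "claw": 0.5},
    {"dx": 0.019, "dy": -0.0025, "dz": 0, "wx": 0, "wy": 0, "wz": 0, "claw": 0.5},
    {"dx": 0, "dy": 0, "dz": 0, "wx": 0, "wy": 0, "wz": 0, "claw": 0.5},
    {"dx": 0, "dy": 0, "dz": 0, "wx": 0, "wy": 0, "wz": 0, "claw": 0.5}
  ],
  "grip_force": 30
}}

```text
clock: 5.85
tool_pos: [0.5639, -0.0416, 0.1562]
eef_rot: [0.724, 0.689, -0.0, -0.0]
contact_force: [-0.5, -0.7, -3.8]
opening: 0.678
```

```bash
python3 - <<'E'
from h import *
s=r.get_state(); d=snapshot("wrist"); cv2.imwrite("pics/w3.png",cv2.resize(d["color"][60:300,130:400,::-1],None,fx=2.4,fy=2.4))
np.savez("w3.npz",**{k:d[k] for k in d},tool_pos=s["tool_pos"],eef_rot=s["eef_rot"])
delta([.565,-.042,.065],-.05)
E
```

```text
t 5.9 pos [ 0.564  -0.0428  0.1562] d tool [0.0009 0.0009 0.0912] tilt [-0.0002 -0.0011] yhead -0.0511 q [-0.05  0.74  0.07  1.84 -0.09  0.56  0.03] F [ 0.3 -1.2 -3.6] op 0.68
wz -0.0011
```

View pics/w3.png

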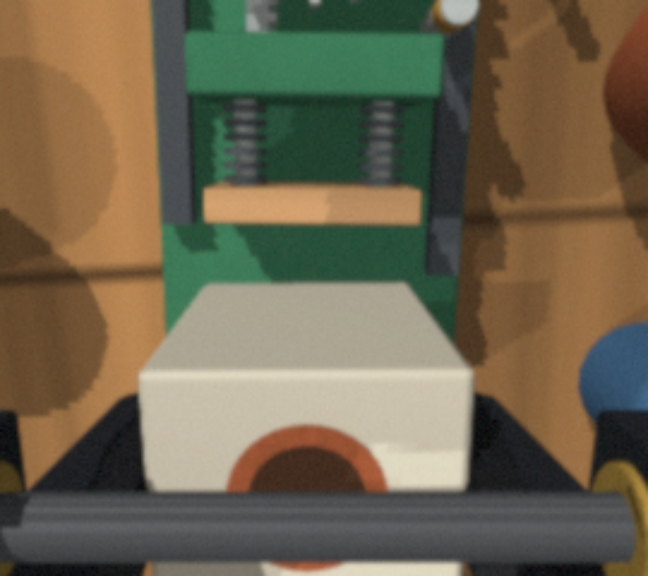

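The mould hangs upright, with its top back edge (140,372)-(472,370). The jaw face top edge is at about (204..420, 223).

```bash
python3 - <<'E'
from h import *
d=dict(np.load("w3.npz")); f=lambda x,y,z: ray(d,[130+x/2.4,60+y/2.4],z,d)[0].round(4)
for n,x,y,z in [("jL",204,223,.062),("jR",420,223,.062),("jbL",204,186,.062),("mL",141,372,.1835),("mR",472,370,.1835),("plL",160,150,.012),("plR",475,150,.012),("gL",186,95,.06),("gR",443,95,.06)]: print(n,f(x,y,z))
E
```

```text
jL [5.301e-01 4.000e-04 6.200e-02]
jR [ 0.6054 -0.0033  0.062 ]
jbL [0.5312 0.013  0.062 ]
mL [ 0.5364 -0.0125  0.1835]
mR [ 0.5938 -0.0149  0.1835]
plL [0.5066 0.0262 0.012 ]
plR [0.6367 0.0198 0.012 ]
gL [0.5275 0.0431 0.06  ]
gR [0.6136 0.0389 0.06  ]
```

>>> {"op": "drive_tool", "data": {
  "commands": [
    {"dx": 0, "dy": 0.002, "dz": 0.03, "wx": 0, "wy": 0, "wz": 0, "claw": 0.5},
    {"dx": 0, "dy": 0, "dz": 0.03, "wx": 0, "wy": 0, "wz": 0, "claw": 0.5},
    {"dx": 0, "dy": 0, "dz": 0.018, "wx": 0, "wy": 0, "wz": 0, "claw": 0.5},
    {"dx": 0, "dy": 0, "dz": 0.006, "wx": 0, "wy": 0, "wz": 0, "claw": 0.5},
    {"dx": 0, "dy": 0, "dz": 0.004, "wx": 0, "wy": 0, "wz": 0, "claw": 0.5},
    {"dx": 0, "dy": 0, "dz": 0.002, "wx": 0, "wy": 0, "wz": 0, "claw": 0.5},
    {"dx": 0, "dy": 0, "dz": 0, "wx": 0, "wy": 0, "wz": 0, "claw": 0.5}
  ]
}}

```text
clock: 6.6
tool_pos: [0.5668, -0.0419, 0.0667]
eef_rot: [0.725, 0.689, 0.0, 0.0]
contact_force: [0.2, -0.3, -4.6]
opening: 0.678
```

```bash
python3 - <<'E'
from h import *
delta([.566,-.042,.065],-.05)
E
```

```text
t 6.6 pos [ 0.5668 -0.0419  0.0667] d tool [-0.0001 -0.0008  0.0017] tilt [ 0.0013 -0.0001] yhead -0.0504 q [-0.03  0.89  0.05  1.87 -0.1   0.38  0.04] F [ 0.2 -0.3 -4.6] op 0.678
wz -0.0004
```

Force still shows only the weight, so it isn't down yet. I'll go on down 2–3 mm.

>>> {"op": "drive_tool", "data": {
  "commands": [
    {"dx": 0, "dy": 0, "dz": 0.0015, "wx": 0, "wy": 0, "wz": 0, "claw": 0.5},
    {"dx": 0, "dy": 0, "dz": 0.001, "wx": 0, "wy": 0, "wz": 0, "claw": 0.5},
    {"dx": 0, "dy": 0, "dz": 0, "wx": 0, "wy": 0, "wz": 0, "claw": 0.5}
  ]
}}

```text
clock: 6.9
tool_pos: [0.5668, -0.0416, 0.0647]
eef_rot: [0.725, 0.689, 0.001, 0.001]
contact_force: [-1.5, 0.7, 3.9]
opening: 0.68
```

>>> {"op": "drive_tool", "data": {
  "commands": [
    {"dx": 0, "dy": 0, "dz": 0, "wx": 0, "wy": 0, "wz": 0, "claw": 0.9},
    {"dx": 0, "dy": 0, "dz": 0, "wx": 0, "wy": 0, "wz": 0, "claw": 0.9},
    {"dx": 0, "dy": 0, "dz": 0, "wx": 0, "wy": 0, "wz": 0, "claw": 0.9},
    {"dx": 0, "dy": 0, "dz": -0.02, "wx": 0, "wy": 0, "wz": 0, "claw": 0.9},
    {"dx": 0, "dy": 0, "dz": -0.04, "wx": 0, "wy": 0, "wz": 0, "claw": 0.9},
    {"dx": 0, "dy": 0, "dz": -0.045, "wx": 0, "wy": 0, "wz": 0, "claw": 0.9},
    {"dx": 0, "dy": 0, "dz": -0.045, "wx": 0, "wy": 0, "wz": 0, "claw": 0.9},
    {"dx": 0.03, "dy": 0, "dz": -0.02, "wx": 0, "wy": 0, "wz": 0, "claw": 0.9},
    {"dx": 0.045, "dy": 0, "dz": 0, "wx": 0, "wy": 0, "wz": 0, "claw": 0.9},
    {"dx": 0.045, "dy": 0, "dz": 0, "wx": 0, "wy": 0, "wz": 0, "claw": 0.9},
    {"dx": 0, "dy": 0, "dz": 0, "wx": 0, "wy": 0, "wz": 0, "claw": 0.9},
    {"dx": 0, "dy": 0, "dz": 0, "wx": 0, "wy": 0, "wz": 0, "claw": 0.9}
  ]
}}

```text
clock: 8.1
tool_pos: [0.572, 0.0797, 0.2334]
eef_rot: [0.723, 0.69, -0.0, -0.0]
contact_force: [-0.4, -0.5, 0.2]
opening: 0.901
```

```bash
python3 - <<'E'
from h import *
s=r.get_state(); d=snapshot("wrist"); cv2.imwrite("pics/w4.png",cv2.resize(d["color"][:,:,::-1],None,fx=1.5,fy=1.5,interpolation=cv2.INTER_CUBIC))
np.savez("w4.npz",**{k:d[k] for k in d},tool_pos=s["tool_pos"],eef_rot=s["eef_rot"])
delta([.572,.12,.2],-.05)
E
```

```text
t 8.15 pos [0.5721 0.0777 0.2334] d tool [ 0.0423 -0.0022  0.0334] tilt [-0.0003 -0.001 ] yhead -0.05 q [-0.28  0.65  0.11  1.74 -0.1   0.76 -0.17] F [ 0.1 -0.3 -0.1] op 0.902
wz 0.0
```

View pics/w4.png

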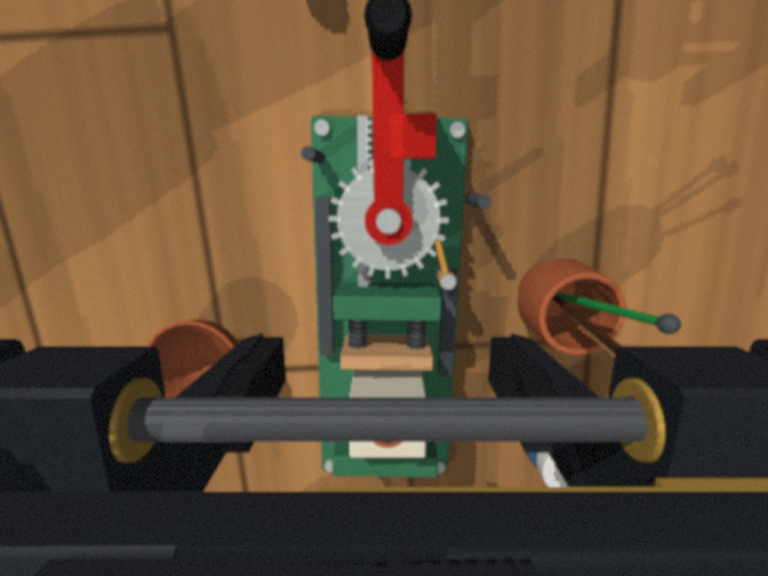

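The mould stands between fence and jaw. The lever hub is at (388,221), the grip's top near (388,14), and its base front edge near (389,57). The lever points roughly along clamp +y, so a is about 0.7. The end-stop posts are at (313,154) and (480,201).

```bash
python3 - <<'E'
from h import *
d=dict(np.load("w4.npz")); f=lambda x,y,z: ray(d,[x/1.5,y/1.5],z,d)[0].round(4)
p=f(388,221,.08); g=f(388,15,.106); g2=f(388.5,57,.062)
print(p,g,"base near edge",g2,np.hypot(*(g-p)[:2]))
a=np.arctan2(*(g2-p)[1::-1]); print("ang rel clamp deg",np.degrees(a+.05),"a",a+.05-np.radians(51))
print("plate far corners",f(313,117,.012),f(468,117,.012),"mould top near",f(350,457,.092),f(425,457,.092))
for a in (0,.65,1.35):
    t=np.radians(51)+a-.05; print(a,p[:2]+.12*np.array([np.cos(t),np.sin(t)]))
E
```

```text
[0.5749 0.1194 0.08  ] [0.5801 0.2365 0.106 ] base near edge [0.5802 0.2271 0.062 ] 0.11721540001211443
ang rel clamp deg 90.04749225926672 a 0.6815073045712036
plate far corners [0.5179 0.1997 0.012 ] [0.6436 0.1939 0.012 ] mould top near [ 0.5368 -0.0612  0.092 ] [ 0.5956 -0.064   0.092 ]
0 [0.654985   0.20876662]
0.65 [0.58457091 0.23900967]
1.35 [0.50524205 0.21711269]
```

>>> {"op": "drive_tool", "data": {
  "commands": [
    {"dx": 0.04, "dy": 0, "dz": 0, "wx": 0, "wy": 0, "wz": 0, "claw": 0.65},
    {"dx": 0.04, "dy": 0, "dz": 0.03, "wx": 0, "wy": 0, "wz": 0, "claw": 0.65},
    {"dx": 0.04, "dy": 0, "dz": 0.03, "wx": 0, "wy": 0, "wz": 0, "claw": 0.65},
    {"dx": 0.041, "dy": 0, "dz": 0.03, "wx": 0, "wy": 0, "wz": 0, "claw": 0.65},
    {"dx": 0, "dy": 0, "dz": 0, "wx": 0, "wy": 0, "wz": 0, "claw": 0.65},
    {"dx": 0, "dy": 0, "dz": 0, "wx": 0, "wy": 0, "wz": 0, "claw": 0.65},
    {"dx": 0, "dy": 0, "dz": 0, "wx": 0, "wy": 0, "wz": 0, "claw": 0.65}
  ]
}}

```text
clock: 8.85
tool_pos: [0.5815, 0.2351, 0.1447]
eef_rot: [0.726, 0.688, -0.0, 0.001]
contact_force: [-0.3, -0.8, -0.3]
opening: 0.654
```

```bash
python3 - <<'E'
from h import *
s=r.get_state(); d=snapshot("wrist")
H=hsv(d); v=H[...,2]; 
t=snapshot("top"); sc=snapshot("scene")
np.savez("w5.npz",**{k:d[k] for k in d},tool_pos=s["tool_pos"],eef_rot=s["eef_rot"])
a=cv2.resize(d["color"][:,:,::-1],(400,300)); b=cv2.resize(sc["color"][130:250,220:380,::-1],(400,300),interpolation=cv2.INTER_CUBIC)
cv2.imwrite("pics/w5.png",cv2.hconcat([a,b]))
delta([.580,.239,.082],-.05)
E
```

```text
t 9.0 pos [0.5814 0.2362 0.1452] d tool [ 0.0028 -0.0017  0.0632] tilt [ 0.0019 -0.0004] yhead -0.0533 q [-0.53  0.83  0.12  1.66 -0.14  0.66 -0.39] F [-0.3 -0.9 -0.7] op 0.651
wz -0.0033
```

View pics/w5.png

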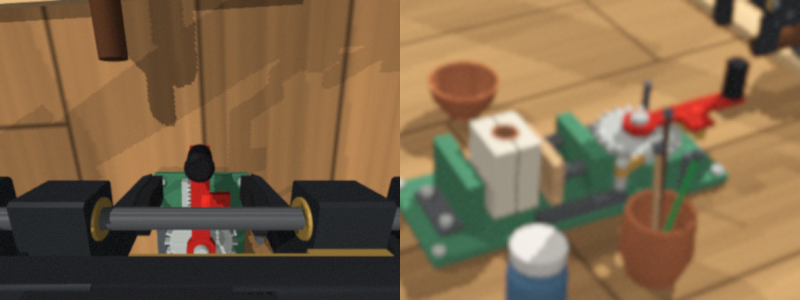

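The mould stands square and upright in the clamp in the scene half. In the wrist half, the grip sits centred between the fingers, with its top cap near (199,168) on the 400-wide scale.

```bash
python3 - <<'E'
from h import *
d=dict(np.load("w5.npz"))
for p in ([199,168],[200,150],[199,181]): print(ray(d,[p[0]*1.28,p[1]*1.28],.106,d).round(4),ray(d,[p[0]*1.28,p[1]*1.28],.062,d).round(4))
E
```

```text
[[0.5797 0.2399 0.106 ]] [[0.5785 0.2245 0.062 ]]
[[0.5815 0.2558 0.106 ]] [[0.5807 0.2445 0.062 ]]
[[0.579  0.2278 0.106 ]] [[0.5777 0.2094 0.062 ]]
```

>>> {"op": "drive_tool", "data": {
  "commands": [
    {"dx": 0.003, "dy": -0.001, "dz": 0.025, "wx": 0, "wy": 0, "wz": 0, "claw": 0.65},
    {"dx": 0, "dy": 0, "dz": 0.025, "wx": 0, "wy": 0, "wz": 0, "claw": 0.65},
    {"dx": 0, "dy": 0, "dz": 0.012, "wx": 0, "wy": 0, "wz": 0, "claw": 0.65},
    {"dx": 0, "dy": 0, "dz": 0, "wx": 0, "wy": 0, "wz": 0, "claw": 0.65},
    {"dx": 0, "dy": 0, "dz": 0, "wx": 0, "wy": 0, "wz": 0, "claw": 0.1},
    {"dx": 0, "dy": 0, "dz": 0, "wx": 0, "wy": 0, "wz": 0, "claw": 0.1},
    {"dx": 0, "dy": 0, "dz": 0, "wx": 0, "wy": 0, "wz": 0, "claw": 0.1},
    {"dx": 0, "dy": 0, "dz": 0, "wx": 0, "wy": 0, "wz": 0, "claw": 0.1},
    {"dx": 0, "dy": 0, "dz": 0, "wx": 0, "wy": 0, "wz": 0, "claw": 0.1}
  ],
  "grip_force": 40
}}

```text
clock: 9.9
tool_pos: [0.5798, 0.2417, 0.0827]
eef_rot: [0.725, 0.689, 0.001, 0.0]
contact_force: [-0.2, 0.1, 3.3]
opening: 0.28
```

```bash
cat >> h.py <<'E'
P=np.array([.5747,.1192]); YAW=-.05
def lev(a_to=None,n=6,rr=.12):
    "lever angle and pull from the TCP; rows (tool dx,dy) along the arc to a_to"
    s=r.get_state(); M=R.from_quat(s["eef_rot"]).as_matrix(); v=s["tool_pos"][:2]-P; t=np.arctan2(v[1],v[0])
    F=np.array(s["contact_force"]); rad=v/np.hypot(*v); tan=np.array([-rad[1],rad[0]])
    print("t",round(s["clock"],2),"pos",np.round(s["tool_pos"],4),"a",round(t-YAW-np.radians(51),3),"r",round(np.hypot(*v),4),"pull",round(-F[:2]@tan,2),"rad",round(F[:2]@rad,2),"Fz",round(F[2],1),"op",round(s["opening"],3))
    if a_to is not None:
        a0=t-YAW-np.radians(51); th=np.linspace(a0,a_to,n+1)+YAW+np.radians(51)
        pts=P+rr*np.c_[np.cos(th),np.sin(th)]; pts[0]=s["tool_pos"][:2]
        print((np.diff(pts,axis=0)@M[:2,:2]).round(4).tolist())
E
python3 - <<'E'
from h import *
lev(1.3,6)
E
```

```text
t 9.9 pos [0.5798 0.2417 0.0827] a 0.689 r 0.1226 pull -0.17 rad 0.09 Fz 3.3 op 0.28
[[-0.0033, -0.0122], [-0.002, -0.0121], [-0.0032, -0.0118], [-0.0044, -0.0114], [-0.0055, -0.0109], [-0.0066, -0.0103]]
```

>>> {"op": "drive_tool", "data": {
  "commands": [
    {"dx": -0.001, "dy": -0.0122, "dz": 0, "wx": 0, "wy": 0, "wz": 0, "claw": 0.1},
    {"dx": -0.002, "dy": -0.0121, "dz": 0, "wx": 0, "wy": 0, "wz": 0, "claw": 0.1},
    {"dx": -0.0032, "dy": -0.0118, "dz": 0, "wx": 0, "wy": 0, "wz": 0, "claw": 0.1},
    {"dx": -0.0044, "dy": -0.0114, "dz": 0, "wx": 0, "wy": 0, "wz": 0, "claw": 0.1},
    {"dx": -0.0055, "dy": -0.0109, "dz": 0, "wx": 0, "wy": 0, "wz": 0, "claw": 0.1},
    {"dx": -0.0066, "dy": -0.0103, "dz": 0, "wx": 0, "wy": 0, "wz": 0, "claw": 0.1},
    {"dx": 0, "dy": 0, "dz": 0, "wx": 0, "wy": 0, "wz": 0, "claw": 0.1}
  ]
}}

```text
clock: 10.6
tool_pos: [0.509, 0.2219, 0.0827]
eef_rot: [0.725, 0.689, -0.0, -0.0]
contact_force: [-0.3, -0.8, 4.4]
opening: 0.278
```

```bash
python3 -c "
from h import *
lev(0.03,12,.1215)"
```

```text
t 10.6 pos [0.509  0.2219 0.0827] a 1.3 r 0.1219 pull -0.68 rad -0.52 Fz 4.4 op 0.278
[[0.0066, 0.0111], [0.0057, 0.0115], [0.0045, 0.0121], [0.0032, 0.0125], [0.0018, 0.0127], [0.0005, 0.0128], [-0.0009, 0.0128], [-0.0022, 0.0127], [-0.0036, 0.0124], [-0.0048, 0.0119], [-0.0061, 0.0113], [-0.0072, 0.0106]]
```

>>> {"op": "drive_tool", "data": {
  "commands": [
    {"dx": 0.0066, "dy": 0.0111, "dz": 0, "wx": 0, "wy": 0, "wz": 0, "claw": 0.1},
    {"dx": 0.0057, "dy": 0.0115, "dz": 0, "wx": 0, "wy": 0, "wz": 0, "claw": 0.1},
    {"dx": 0.0045, "dy": 0.0121, "dz": 0, "wx": 0, "wy": 0, "wz": 0, "claw": 0.1},
    {"dx": 0.0032, "dy": 0.0125, "dz": 0, "wx": 0, "wy": 0, "wz": 0, "claw": 0.1},
    {"dx": 0.0018, "dy": 0.0127, "dz": 0, "wx": 0, "wy": 0, "wz": 0, "claw": 0.1},
    {"dx": 0.0005, "dy": 0.0128, "dz": 0, "wx": 0, "wy": 0, "wz": 0, "claw": 0.1},
    {"dx": -0.0009, "dy": 0.0128, "dz": 0, "wx": 0, "wy": 0, "wz": 0, "claw": 0.1},
    {"dx": -0.0022, "dy": 0.0127, "dz": 0, "wx": 0, "wy": 0, "wz": 0, "claw": 0.1},
    {"dx": -0.0036, "dy": 0.0124, "dz": 0, "wx": 0, "wy": 0, "wz": 0, "claw": 0.1},
    {"dx": -0.0048, "dy": 0.0119, "dz": 0, "wx": 0, "wy": 0, "wz": 0, "claw": 0.1},
    {"dx": -0.0061, "dy": 0.0113, "dz": 0, "wx": 0, "wy": 0, "wz": 0, "claw": 0.1},
    {"dx": -0.0072, "dy": 0.0106, "dz": 0, "wx": 0, "wy": 0, "wz": 0, "claw": 0.1}
  ]
}}

```text
clock: 11.8
tool_pos: [0.654, 0.2124, 0.0827]
eef_rot: [0.724, 0.689, -0.001, -0.0]
contact_force: [-4.1, -1.3, 6.1]
opening: 0.281
```

```bash
python3 -c "
from h import *
lev(1.33,12,.1215)
w=snapshot('scene');cv2.imwrite('pics/s6.png',w['color'][:,:,::-1])"
```

```text
t 11.8 pos [0.654  0.2124 0.0827] a 0.026 r 0.1223 pull -2.33 rad -3.66 Fz 6.1 op 0.281
[[0.0068, -0.0114], [0.0062, -0.0116], [0.0049, -0.0122], [0.0036, -0.0127], [0.0022, -0.013], [0.0008, -0.0132], [-0.0007, -0.0132], [-0.0021, -0.013], [-0.0035, -0.0127], [-0.0049, -0.0123], [-0.0062, -0.0117], [-0.0074, -0.0109]]
```

>>> {"op": "drive_tool", "data": {
  "commands": [
    {"dx": 0.0068, "dy": -0.0114, "dz": 0, "wx": 0, "wy": 0, "wz": 0, "claw": 0.1},
    {"dx": 0.0062, "dy": -0.0116, "dz": 0, "wx": 0, "wy": 0, "wz": 0, "claw": 0.1},
    {"dx": 0.0049, "dy": -0.0122, "dz": 0, "wx": 0, "wy": 0, "wz": 0, "claw": 0.1},
    {"dx": 0.0036, "dy": -0.0127, "dz": 0, "wx": 0, "wy": 0, "wz": 0, "claw": 0.1},
    {"dx": 0.0022, "dy": -0.013, "dz": 0, "wx": 0, "wy": 0, "wz": 0, "claw": 0.1},
    {"dx": 0.0008, "dy": -0.0132, "dz": 0, "wx": 0, "wy": 0, "wz": 0, "claw": 0.1},
    {"dx": -0.0007, "dy": -0.0132, "dz": 0, "wx": 0, "wy": 0, "wz": 0, "claw": 0.1},
    {"dx": -0.0021, "dy": -0.013, "dz": 0, "wx": 0, "wy": 0, "wz": 0, "claw": 0.1},
    {"dx": 0, "dy": 0, "dz": 0, "wx": 0, "wy": 0, "wz": 0, "claw": 0.1}
  ]
}}

```text
clock: 12.75
tool_pos: [0.5519, 0.2396, 0.0826]
eef_rot: [0.724, 0.69, -0.001, -0.0]
contact_force: [-0.3, -1.8, 5.5]
opening: 0.286
```

```bash
python3 -c "
from h import *
lev(1.33,4,.1215)"
```

```text
t 12.75 pos [0.5519 0.2396 0.0826] a 0.918 r 0.1225 pull -0.66 rad -1.69 Fz 5.5 op 0.286
[[-0.0045, -0.0118], [-0.0048, -0.0116], [-0.0059, -0.011], [-0.007, -0.0104]]
```

>>> {"op": "drive_tool", "data": {
  "commands": [
    {"dx": -0.0038, "dy": -0.0118, "dz": 0, "wx": 0, "wy": 0, "wz": 0, "claw": 0.1},
    {"dx": -0.0048, "dy": -0.0116, "dz": 0, "wx": 0, "wy": 0, "wz": 0, "claw": 0.1},
    {"dx": -0.0059, "dy": -0.011, "dz": 0, "wx": 0, "wy": 0, "wz": 0, "claw": 0.1},
    {"dx": -0.006, "dy": -0.009, "dz": 0, "wx": 0, "wy": 0, "wz": 0, "claw": 0.1}
  ]
}}

```text
clock: 13.15
tool_pos: [0.5096, 0.2225, 0.0827]
eef_rot: [0.724, 0.69, 0.001, 0.0]
contact_force: [4.0, 0.4, 2.7]
opening: 0.286
```

```bash
python3 -c "
from h import *
lev(0.02,12,.122)
d=snapshot('top'); a=d['color'][140:250,80:310,::-1]
d=snapshot('scene'); b=d['color'][150:245,200:370,::-1]
cv2.imwrite('pics/s7.png',cv2.vconcat([cv2.resize(a,(575,275),interpolation=2),cv2.resize(b,(575,320),interpolation=2)]))"
```

```text
t 13.15 pos [0.5096 0.2225 0.0827] a 1.293 r 0.122 pull 3.58 rad -1.77 Fz 2.7 op 0.286
[[0.0068, 0.011], [0.0056, 0.0116], [0.0044, 0.0122], [0.0031, 0.0126], [0.0017, 0.0128], [0.0003, 0.0129], [-0.001, 0.0129], [-0.0024, 0.0127], [-0.0037, 0.0124], [-0.005, 0.0119], [-0.0062, 0.0113], [-0.0074, 0.0106]]
```

View pics/s7.png

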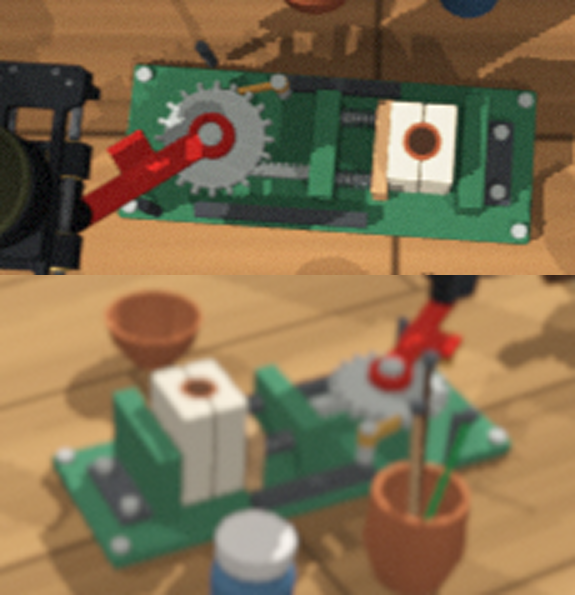

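The jaw now touches the mould, and the mould is upright, close to the fence and centred. Next I'll go back to rest and then pull in careful increments.

>>> {"op": "drive_tool", "data": {
  "commands": [
    {"dx": 0.0068, "dy": 0.011, "dz": 0, "wx": 0, "wy": 0, "wz": 0, "claw": 0.1},
    {"dx": 0.0056, "dy": 0.0116, "dz": 0, "wx": 0, "wy": 0, "wz": 0, "claw": 0.1},
    {"dx": 0.0044, "dy": 0.0122, "dz": 0, "wx": 0, "wy": 0, "wz": 0, "claw": 0.1},
    {"dx": 0.0031, "dy": 0.0126, "dz": 0, "wx": 0, "wy": 0, "wz": 0, "claw": 0.1},
    {"dx": 0.0017, "dy": 0.0128, "dz": 0, "wx": 0, "wy": 0, "wz": 0, "claw": 0.1},
    {"dx": 0.0003, "dy": 0.0129, "dz": 0, "wx": 0, "wy": 0, "wz": 0, "claw": 0.1},
    {"dx": -0.001, "dy": 0.0129, "dz": 0, "wx": 0, "wy": 0, "wz": 0, "claw": 0.1},
    {"dx": -0.0024, "dy": 0.0127, "dz": 0, "wx": 0, "wy": 0, "wz": 0, "claw": 0.1},
    {"dx": -0.0037, "dy": 0.0124, "dz": 0, "wx": 0, "wy": 0, "wz": 0, "claw": 0.1},
    {"dx": -0.005, "dy": 0.0119, "dz": 0, "wx": 0, "wy": 0, "wz": 0, "claw": 0.1},
    {"dx": -0.0062, "dy": 0.0113, "dz": 0, "wx": 0, "wy": 0, "wz": 0, "claw": 0.1},
    {"dx": -0.0074, "dy": 0.0106, "dz": 0, "wx": 0, "wy": 0, "wz": 0, "claw": 0.1}
  ]
}}

```text
clock: 14.45
tool_pos: [0.6536, 0.2126, 0.0827]
eef_rot: [0.724, 0.69, 0.0, -0.001]
contact_force: [-1.1, 0.5, 8.2]
opening: 0.283
```

>>> {"op": "drive_tool", "data": {
  "commands": [
    {"dx": 0, "dy": 0, "dz": 0, "wx": 0, "wy": 0, "wz": 0, "claw": 0.1},
    {"dx": 0, "dy": 0, "dz": 0, "wx": 0, "wy": 0, "wz": 0, "claw": 0.1}
  ]
}}

```text
clock: 14.65
tool_pos: [0.6548, 0.2115, 0.0827]
eef_rot: [0.724, 0.69, 0.001, -0.0]
contact_force: [1.2, -0.4, 5.3]
opening: 0.276
```

```bash
python3 -c "
from h import *
lev(1.33,20,.122)"
```

```text
t 14.65 pos [0.6548 0.2115 0.0827] a 0.016 r 0.1222 pull 1.16 rad 0.42 Fz 5.3 op 0.276
[[0.0046, -0.0066], [0.0043, -0.0068], [0.0039, -0.007], [0.0034, -0.0073], [0.0029, -0.0075], [0.0024, -0.0076], [0.0019, -0.0078], [0.0014, -0.0079], [0.0009, -0.008], [0.0003, -0.008], [-0.0002, -0.008], [-0.0007, -0.008], [-0.0012, -0.0079], [-0.0018, -0.0078], [-0.0023, -0.0077], [-0.0028, -0.0075], [-0.0033, -0.0073], [-0.0037, -0.0071], [-0.0042, -0.0068], [-0.0046, -0.0065]]
```

>>> {"op": "drive_tool", "data": {
  "commands": [
    {"dx": 0.0046, "dy": -0.0066, "dz": 0, "wx": 0, "wy": 0, "wz": 0, "claw": 0.1},
    {"dx": 0.0043, "dy": -0.0068, "dz": 0, "wx": 0, "wy": 0, "wz": 0, "claw": 0.1},
    {"dx": 0.0039, "dy": -0.007, "dz": 0, "wx": 0, "wy": 0, "wz": 0, "claw": 0.1},
    {"dx": 0.0034, "dy": -0.0073, "dz": 0, "wx": 0, "wy": 0, "wz": 0, "claw": 0.1},
    {"dx": 0.0029, "dy": -0.0075, "dz": 0, "wx": 0, "wy": 0, "wz": 0, "claw": 0.1},
    {"dx": 0, "dy": 0, "dz": 0, "wx": 0, "wy": 0, "wz": 0, "claw": 0.1},
    {"dx": 0, "dy": 0, "dz": 0, "wx": 0, "wy": 0, "wz": 0, "claw": 0.1}
  ]
}}

```text
clock: 15.35
tool_pos: [0.619, 0.2335, 0.0827]
eef_rot: [0.724, 0.69, 0.0, -0.001]
contact_force: [0.2, 1.8, 5.9]
opening: 0.28
```

```bash
python3 -c "
from h import *
lev()"
```

```text
t 15.35 pos [0.619  0.2335 0.0827] a 0.361 r 0.1225 pull -0.5 rad 1.73 Fz 5.9 op 0.28
```

>>> {"op": "drive_tool", "data": {
  "commands": [
    {"dx": 0.0024, "dy": -0.0076, "dz": 0, "wx": 0, "wy": 0, "wz": 0, "claw": 0.1},
    {"dx": 0.0019, "dy": -0.0078, "dz": 0, "wx": 0, "wy": 0, "wz": 0, "claw": 0.1},
    {"dx": 0.0014, "dy": -0.0079, "dz": 0, "wx": 0, "wy": 0, "wz": 0, "claw": 0.1},
    {"dx": 0, "dy": 0, "dz": 0, "wx": 0, "wy": 0, "wz": 0, "claw": 0.1},
    {"dx": 0, "dy": 0, "dz": 0, "wx": 0, "wy": 0, "wz": 0, "claw": 0.1}
  ]
}}

```text
clock: 15.85
tool_pos: [0.5959, 0.2399, 0.0826]
eef_rot: [0.724, 0.69, 0.0, -0.001]
contact_force: [0.6, 1.3, 7.4]
opening: 0.279
```

```bash
python3 -c "
from h import *
lev(1.33,12,.122)"
```

```text
t 15.85 pos [0.5959 0.2399 0.0826] a 0.557 r 0.1226 pull 0.39 rad 1.38 Fz 7.4 op 0.279
[[0.0002, -0.0079], [0.0002, -0.0079], [-0.0003, -0.0079], [-0.0008, -0.0078], [-0.0013, -0.0078], [-0.0018, -0.0077], [-0.0023, -0.0075], [-0.0027, -0.0074], [-0.0032, -0.0072], [-0.0037, -0.0069], [-0.0041, -0.0067], [-0.0045, -0.0064]]
```

>>> {"op": "drive_tool", "data": {
  "commands": [
    {"dx": 0.0008, "dy": -0.0079, "dz": 0, "wx": 0, "wy": 0, "wz": 0, "claw": 0.1},
    {"dx": 0.0002, "dy": -0.0079, "dz": 0, "wx": 0, "wy": 0, "wz": 0, "claw": 0.1},
    {"dx": -0.0003, "dy": -0.0079, "dz": 0, "wx": 0, "wy": 0, "wz": 0, "claw": 0.1},
    {"dx": -0.0008, "dy": -0.0078, "dz": 0, "wx": 0, "wy": 0, "wz": 0, "claw": 0.1},
    {"dx": 0, "dy": 0, "dz": 0, "wx": 0, "wy": 0, "wz": 0, "claw": 0.1},
    {"dx": 0, "dy": 0, "dz": 0, "wx": 0, "wy": 0, "wz": 0, "claw": 0.1}
  ]
}}

```text
clock: 16.45
tool_pos: [0.5647, 0.2413, 0.0826]
eef_rot: [0.724, 0.69, 0.0, -0.001]
contact_force: [0.9, 2.6, 7.6]
opening: 0.281
```

```bash
python3 -c "
from h import *
lev()"
```

```text
t 16.45 pos [0.5647 0.2413 0.0826] a 0.813 r 0.1225 pull 1.11 rad 2.51 Fz 7.6 op 0.281
```

>>> {"op": "drive_tool", "data": {
  "commands": [
    {"dx": -0.0013, "dy": -0.0078, "dz": 0, "wx": 0, "wy": 0, "wz": 0, "claw": 0.1},
    {"dx": -0.0018, "dy": -0.0077, "dz": 0, "wx": 0, "wy": 0, "wz": 0, "claw": 0.1},
    {"dx": -0.0023, "dy": -0.0075, "dz": 0, "wx": 0, "wy": 0, "wz": 0, "claw": 0.1},
    {"dx": 0, "dy": 0, "dz": 0, "wx": 0, "wy": 0, "wz": 0, "claw": 0.1}
  ]
}}

```text
clock: 16.85
tool_pos: [0.5419, 0.2371, 0.0827]
eef_rot: [0.724, 0.69, 0.001, -0.0]
contact_force: [3.3, 3.8, 5.4]
opening: 0.285
```

```bash
python3 -c "
from h import *
lev(1.33,6,.122)"
```

```text
t 16.85 pos [0.5419 0.2371 0.0827] a 1.002 r 0.1223 pull 4.18 rad 2.78 Fz 5.4 op 0.285
[[-0.0026, -0.0062], [-0.0026, -0.0061], [-0.0029, -0.006], [-0.0033, -0.0058], [-0.0036, -0.0056], [-0.0039, -0.0054]]
```

>>> {"op": "drive_tool", "data": {
  "commands": [
    {"dx": -0.0026, "dy": -0.0062, "dz": 0, "wx": 0, "wy": 0, "wz": 0, "claw": 0.1},
    {"dx": -0.0026, "dy": -0.0061, "dz": 0, "wx": 0, "wy": 0, "wz": 0, "claw": 0.1},
    {"dx": -0.0029, "dy": -0.006, "dz": 0, "wx": 0, "wy": 0, "wz": 0, "claw": 0.1},
    {"dx": 0, "dy": 0, "dz": 0, "wx": 0, "wy": 0, "wz": 0, "claw": 0.1},
    {"dx": 0, "dy": 0, "dz": 0, "wx": 0, "wy": 0, "wz": 0, "claw": 0.1}
  ]
}}

```text
clock: 17.35
tool_pos: [0.5246, 0.2306, 0.0826]
eef_rot: [0.724, 0.69, 0.002, -0.0]
contact_force: [4.7, 3.9, 3.8]
opening: 0.283
```

```bash
python3 -c "
from h import *
lev()"
```

```text
t 17.35 pos [0.5246 0.2306 0.0826] a 1.153 r 0.1221 pull 5.85 rad 1.64 Fz 3.8 op 0.283
```

>>> {"op": "drive_tool", "data": {
  "commands": [
    {"dx": -0.0033, "dy": -0.0058, "dz": 0, "wx": 0, "wy": 0, "wz": 0, "claw": 0.1},
    {"dx": -0.0036, "dy": -0.0056, "dz": 0, "wx": 0, "wy": 0, "wz": 0, "claw": 0.1},
    {"dx": -0.0035, "dy": -0.005, "dz": 0, "wx": 0, "wy": 0, "wz": 0, "claw": 0.1},
    {"dx": 0, "dy": 0, "dz": 0, "wx": 0, "wy": 0, "wz": 0, "claw": 0.1},
    {"dx": 0, "dy": 0, "dz": 0, "wx": 0, "wy": 0, "wz": 0, "claw": 0.1}
  ]
}}

```text
clock: 17.85
tool_pos: [0.5086, 0.2217, 0.0827]
eef_rot: [0.724, 0.69, 0.003, 0.0]
contact_force: [6.7, 6.5, 2.9]
opening: 0.285
```

```bash
python3 -c "
from h import *
lev(0.02,12,.122)"
```

```text
t 17.85 pos [0.5086 0.2217 0.0827] a 1.304 r 0.1219 pull 9.15 rad 1.84 Fz 2.9 op 0.285
[[0.007, 0.011], [0.0058, 0.0117], [0.0045, 0.0122], [0.0032, 0.0127], [0.0018, 0.0129], [0.0004, 0.013], [-0.001, 0.013], [-0.0024, 0.0128], [-0.0037, 0.0125], [-0.005, 0.012], [-0.0063, 0.0114], [-0.0075, 0.0107]]
```

>>> {"op": "drive_tool", "data": {
  "commands": [
    {"dx": 0.007, "dy": 0.011, "dz": 0, "wx": 0, "wy": 0, "wz": 0, "claw": 0.1},
    {"dx": 0.0058, "dy": 0.0117, "dz": 0, "wx": 0, "wy": 0, "wz": 0, "claw": 0.1},
    {"dx": 0.0045, "dy": 0.0122, "dz": 0, "wx": 0, "wy": 0, "wz": 0, "claw": 0.1},
    {"dx": 0.0032, "dy": 0.0127, "dz": 0, "wx": 0, "wy": 0, "wz": 0, "claw": 0.1},
    {"dx": 0.0018, "dy": 0.0129, "dz": 0, "wx": 0, "wy": 0, "wz": 0, "claw": 0.1},
    {"dx": 0.0004, "dy": 0.013, "dz": 0, "wx": 0, "wy": 0, "wz": 0, "claw": 0.1},
    {"dx": -0.001, "dy": 0.013, "dz": 0, "wx": 0, "wy": 0, "wz": 0, "claw": 0.1},
    {"dx": -0.0024, "dy": 0.0128, "dz": 0, "wx": 0, "wy": 0, "wz": 0, "claw": 0.1},
    {"dx": -0.0037, "dy": 0.0125, "dz": 0, "wx": 0, "wy": 0, "wz": 0, "claw": 0.1},
    {"dx": -0.005, "dy": 0.012, "dz": 0, "wx": 0, "wy": 0, "wz": 0, "claw": 0.1},
    {"dx": -0.0063, "dy": 0.0114, "dz": 0, "wx": 0, "wy": 0, "wz": 0, "claw": 0.1},
    {"dx": -0.0075, "dy": 0.0107, "dz": 0, "wx": 0, "wy": 0, "wz": 0, "claw": 0.1}
  ]
}}

```text
clock: 19.05
tool_pos: [0.6526, 0.2132, 0.0827]
eef_rot: [0.723, 0.691, 0.003, -0.002]
contact_force: [3.1, 5.2, 5.4]
opening: 0.281
```

>>> {"op": "drive_tool", "data": {
  "commands": [
    {"dx": 0, "dy": 0, "dz": 0, "wx": 0, "wy": 0, "wz": 0, "claw": 0.1},
    {"dx": 0, "dy": 0, "dz": 0, "wx": 0, "wy": 0, "wz": 0, "claw": 0.1}
  ]
}}

```text
clock: 19.25
tool_pos: [0.654, 0.2119, 0.0828]
eef_rot: [0.724, 0.69, 0.004, -0.0]
contact_force: [5.1, 4.7, 2.9]
opening: 0.284
```

```bash
python3 -c "
from h import *
lev(.8,16,.122)"
```

```text
t 19.25 pos [0.654  0.2119 0.0828] a 0.023 r 0.122 pull 0.82 rad 6.92 Fz 2.9 op 0.284
[[0.0035, -0.0048], [0.0033, -0.0049], [0.003, -0.0051], [0.0028, -0.0052], [0.0025, -0.0054], [0.0023, -0.0055], [0.002, -0.0056], [0.0017, -0.0057], [0.0014, -0.0057], [0.0012, -0.0058], [0.0009, -0.0059], [0.0006, -0.0059], [0.0003, -0.0059], [0.0, -0.0059], [-0.0003, -0.0059], [-0.0005, -0.0059]]
```

>>> {"op": "drive_tool", "data": {
  "commands": [
    {"dx": 0.0043, "dy": -0.004, "dz": 0, "wx": 0, "wy": 0, "wz": 0, "claw": 0.1},
    {"dx": 0.0033, "dy": -0.0049, "dz": 0, "wx": 0, "wy": 0, "wz": 0, "claw": 0.1},
    {"dx": 0.003, "dy": -0.0051, "dz": 0, "wx": 0, "wy": 0, "wz": 0, "claw": 0.1},
    {"dx": 0, "dy": 0, "dz": 0, "wx": 0, "wy": 0, "wz": 0, "claw": 0.1},
    {"dx": 0, "dy": 0, "dz": 0, "wx": 0, "wy": 0, "wz": 0, "claw": 0.1}
  ]
}}

```text
clock: 19.75
tool_pos: [0.6383, 0.2236, 0.0827]
eef_rot: [0.723, 0.69, 0.002, -0.002]
contact_force: [2.1, 5.6, 5.7]
opening: 0.285
```

```bash
python3 -c "
from h import *
lev()"
```

```text
t 19.75 pos [0.6383 0.2236 0.0827] a 0.183 r 0.1223 pull -1.08 rad 5.84 Fz 5.7 op 0.285
```

>>> {"op": "drive_tool", "data": {
  "commands": [
    {"dx": 0.0028, "dy": -0.0052, "dz": 0, "wx": 0, "wy": 0, "wz": 0, "claw": 0.1},
    {"dx": 0.0025, "dy": -0.0054, "dz": 0, "wx": 0, "wy": 0, "wz": 0, "claw": 0.1},
    {"dx": 0, "dy": 0, "dz": 0, "wx": 0, "wy": 0, "wz": 0, "claw": 0.1},
    {"dx": 0, "dy": 0, "dz": 0, "wx": 0, "wy": 0, "wz": 0, "claw": 0.1}
  ]
}}

```text
clock: 20.15
tool_pos: [0.6288, 0.2289, 0.0827]
eef_rot: [0.724, 0.69, 0.002, -0.001]
contact_force: [3.7, 5.1, 4.8]
opening: 0.28
```

```bash
python3 -c "
from h import *
lev()"
```

```text
t 20.15 pos [0.6288 0.2289 0.0827] a 0.273 r 0.1223 pull 1.09 rad 6.23 Fz 4.8 op 0.28
```

>>> {"op": "drive_tool", "data": {
  "commands": [
    {"dx": 0.0023, "dy": -0.0055, "dz": 0, "wx": 0, "wy": 0, "wz": 0, "claw": 0.1},
    {"dx": 0.002, "dy": -0.0056, "dz": 0, "wx": 0, "wy": 0, "wz": 0, "claw": 0.1},
    {"dx": 0, "dy": 0, "dz": 0, "wx": 0, "wy": 0, "wz": 0, "claw": 0.1},
    {"dx": 0, "dy": 0, "dz": 0, "wx": 0, "wy": 0, "wz": 0, "claw": 0.1}
  ]
}}

```text
clock: 20.55
tool_pos: [0.6205, 0.2326, 0.0828]
eef_rot: [0.724, 0.69, 0.004, 0.001]
contact_force: [8.7, 3.6, 1.2]
opening: 0.283
```

```bash
python3 -c "
from h import *
lev()"
```

```text
t 20.55 pos [0.6205 0.2326 0.0828] a 0.347 r 0.1224 pull 6.72 rad 6.58 Fz 1.2 op 0.283
```

>>> {"op": "drive_tool", "data": {
  "commands": [
    {"dx": 0.0017, "dy": -0.0057, "dz": 0, "wx": 0, "wy": 0, "wz": 0, "claw": 0.1},
    {"dx": 0, "dy": 0, "dz": 0, "wx": 0, "wy": 0, "wz": 0, "claw": 0.1},
    {"dx": 0, "dy": 0, "dz": 0, "wx": 0, "wy": 0, "wz": 0, "claw": 0.1}
  ]
}}

```text
clock: 20.85
tool_pos: [0.6156, 0.2346, 0.0828]
eef_rot: [0.724, 0.69, 0.005, 0.001]
contact_force: [10.2, 3.5, 0.1]
opening: 0.282
```

```bash
python3 -c "
from h import *
lev(.8,8,.122)"
```

```text
t 20.85 pos [0.6156 0.2346 0.0828] a 0.39 r 0.1224 pull 8.47 rad 6.7 Fz 0.1 op 0.282
[[0.0013, -0.0061], [0.0013, -0.0061], [0.001, -0.0062], [0.0007, -0.0062], [0.0004, -0.0062], [0.0001, -0.0063], [-0.0003, -0.0062], [-0.0006, -0.0062]]
```

>>> {"op": "drive_tool", "data": {
  "commands": [
    {"dx": 0.0013, "dy": -0.0061, "dz": 0, "wx": 0, "wy": 0, "wz": 0, "claw": 0.1},
    {"dx": 0.0013, "dy": -0.0061, "dz": 0, "wx": 0, "wy": 0, "wz": 0, "claw": 0.1},
    {"dx": 0, "dy": 0, "dz": 0, "wx": 0, "wy": 0, "wz": 0, "claw": 0.1},
    {"dx": 0, "dy": 0, "dz": 0, "wx": 0, "wy": 0, "wz": 0, "claw": 0.1}
  ]
}}

```text
clock: 21.25
tool_pos: [0.6038, 0.2381, 0.0828]
eef_rot: [0.724, 0.69, 0.005, 0.002]
contact_force: [11.8, 4.3, -1.5]
opening: 0.284
```

```bash
python3 -c "
from h import *
lev()"
```

```text
t 21.25 pos [0.6038 0.2381 0.0828] a 0.49 r 0.1224 pull 10.42 rad 6.99 Fz -1.5 op 0.284
```

>>> {"op": "drive_tool", "data": {
  "commands": [
    {"dx": 0.001, "dy": -0.0062, "dz": 0, "wx": 0, "wy": 0, "wz": 0, "claw": 0.1},
    {"dx": 0, "dy": 0, "dz": 0, "wx": 0, "wy": 0, "wz": 0, "claw": 0.1},
    {"dx": 0, "dy": 0, "dz": 0, "wx": 0, "wy": 0, "wz": 0, "claw": 0.1}
  ]
}}

```text
clock: 21.55
tool_pos: [0.598, 0.2394, 0.0828]
eef_rot: [0.724, 0.69, 0.005, 0.002]
contact_force: [11.1, 5.0, -2.7]
opening: 0.284
```

```bash
python3 -c "
from h import *
lev()"
```

```text
t 21.55 pos [0.598  0.2394 0.0828] a 0.539 r 0.1224 pull 9.98 rad 7.01 Fz -2.7 op 0.284
```

>>> {"op": "drive_tool", "data": {
  "commands": [
    {"dx": 0.0007, "dy": -0.0062, "dz": 0, "wx": 0, "wy": 0, "wz": 0, "claw": 0.1},
    {"dx": 0, "dy": 0, "dz": 0, "wx": 0, "wy": 0, "wz": 0, "claw": 0.1},
    {"dx": 0, "dy": 0, "dz": 0, "wx": 0, "wy": 0, "wz": 0, "claw": 0.1}
  ]
}}

```text
clock: 21.85
tool_pos: [0.5921, 0.2404, 0.0828]
eef_rot: [0.724, 0.69, 0.005, 0.002]
contact_force: [11.2, 5.7, -3.1]
opening: 0.282
```

```bash
python3 -c "
from h import *
lev()"
```

```text
t 21.85 pos [0.5921 0.2404 0.0828] a 0.588 r 0.1224 pull 10.25 rad 7.24 Fz -3.1 op 0.282
```

>>> {"op": "drive_tool", "data": {
  "commands": [
    {"dx": 0.0004, "dy": -0.0062, "dz": 0, "wx": 0, "wy": 0, "wz": 0, "claw": 0.1},
    {"dx": 0, "dy": 0, "dz": 0, "wx": 0, "wy": 0, "wz": 0, "claw": 0.1},
    {"dx": 0, "dy": 0, "dz": 0, "wx": 0, "wy": 0, "wz": 0, "claw": 0.1}
  ]
}}

```text
clock: 22.15
tool_pos: [0.586, 0.2412, 0.0828]
eef_rot: [0.724, 0.69, 0.005, 0.002]
contact_force: [11.3, 4.5, -1.5]
opening: 0.281
```

```bash
python3 -c "
from h import *
lev()"
```

```text
t 22.15 pos [0.586  0.2412 0.0828] a 0.638 r 0.1225 pull 10.81 rad 5.56 Fz -1.5 op 0.281
```

>>> {"op": "drive_tool", "data": {
  "commands": [
    {"dx": 0.0001, "dy": -0.0063, "dz": 0, "wx": 0, "wy": 0, "wz": 0, "claw": 0.1},
    {"dx": 0, "dy": 0, "dz": 0, "wx": 0, "wy": 0, "wz": 0, "claw": 0.1},
    {"dx": 0, "dy": 0, "dz": 0, "wx": 0, "wy": 0, "wz": 0, "claw": 0.1}
  ]
}}

```text
clock: 22.45
tool_pos: [0.5799, 0.2415, 0.0828]
eef_rot: [0.724, 0.69, 0.006, 0.002]
contact_force: [12.4, 5.1, -3.4]
opening: 0.284
```

```bash
python3 -c "
from h import *
lev(0.02,7,.122)"
```

```text
t 22.45 pos [0.5799 0.2415 0.0828] a 0.688 r 0.1225 pull 12.17 rad 5.66 Fz -3.4 op 0.284
[[-0.0009, 0.0116], [-0.0016, 0.0115], [-0.0027, 0.0113], [-0.0038, 0.011], [-0.0048, 0.0106], [-0.0058, 0.0101], [-0.0067, 0.0095]]
```

>>> {"op": "drive_tool", "data": {
  "commands": [
    {"dx": 0.0005, "dy": 0.0116, "dz": 0, "wx": 0, "wy": 0, "wz": 0, "claw": 0.1},
    {"dx": -0.0012, "dy": 0.0115, "dz": 0, "wx": 0, "wy": 0, "wz": 0, "claw": 0.1},
    {"dx": -0.0027, "dy": 0.0113, "dz": 0, "wx": 0, "wy": 0, "wz": 0, "claw": 0.1},
    {"dx": -0.0038, "dy": 0.011, "dz": 0, "wx": 0, "wy": 0, "wz": 0, "claw": 0.1},
    {"dx": -0.0048, "dy": 0.0106, "dz": 0, "wx": 0, "wy": 0, "wz": 0, "claw": 0.1},
    {"dx": -0.0058, "dy": 0.0101, "dz": 0, "wx": 0, "wy": 0, "wz": 0, "claw": 0.1},
    {"dx": -0.0067, "dy": 0.0095, "dz": 0, "wx": 0, "wy": 0, "wz": 0, "claw": 0.1},
    {"dx": 0, "dy": 0, "dz": 0, "wx": 0, "wy": 0, "wz": 0, "claw": 0.1},
    {"dx": 0, "dy": 0, "dz": 0, "wx": 0, "wy": 0, "wz": 0, "claw": 0.1}
  ]
}}

```text
clock: 23.35
tool_pos: [0.651, 0.2145, 0.0828]
eef_rot: [0.724, 0.69, 0.004, -0.001]
contact_force: [6.4, 6.7, 4.1]
opening: 0.282
```

```bash
python3 -c "
from h import *
lev(0.33,4,.122)"
```

```text
t 23.35 pos [0.651  0.2145 0.0828] a 0.055 r 0.1221 pull 0.77 rad 9.26 Fz 4.1 op 0.282
[[0.0046, -0.007], [0.0042, -0.0073], [0.0037, -0.0075], [0.0032, -0.0078]]
```

>>> {"op": "drive_tool", "data": {
  "commands": [
    {"dx": 0.0046, "dy": -0.007, "dz": 0, "wx": 0, "wy": 0, "wz": 0, "claw": 0.1},
    {"dx": 0.0042, "dy": -0.0073, "dz": 0, "wx": 0, "wy": 0, "wz": 0, "claw": 0.1},
    {"dx": 0.0037, "dy": -0.0075, "dz": 0, "wx": 0, "wy": 0, "wz": 0, "claw": 0.1},
    {"dx": 0.0032, "dy": -0.0078, "dz": 0, "wx": 0, "wy": 0, "wz": 0, "claw": 0.1},
    {"dx": 0, "dy": 0, "dz": 0, "wx": 0, "wy": 0, "wz": 0, "claw": 0.1},
    {"dx": 0, "dy": 0, "dz": 0, "wx": 0, "wy": 0, "wz": 0, "claw": 0.1}
  ]
}}

```text
clock: 23.95
tool_pos: [0.6242, 0.231, 0.0828]
eef_rot: [0.724, 0.69, 0.005, 0.001]
contact_force: [10.8, 5.0, -0.8]
opening: 0.286
```

```bash
python3 -c "
from h import *
lev(0.38,1,.122)"
```

```text
t 23.95 pos [0.6242 0.231  0.0828] a 0.314 r 0.1223 pull 7.88 rad 9.01 Fz -0.8 op 0.286
[[0.0024, -0.0078]]
```

>>> {"op": "drive_tool", "data": {
  "commands": [
    {"dx": 0.0015, "dy": -0.0045, "dz": 0, "wx": 0, "wy": 0, "wz": 0, "claw": 0.1},
    {"dx": 0, "dy": 0, "dz": 0, "wx": 0, "wy": 0, "wz": 0, "claw": 0.1},
    {"dx": 0, "dy": 0, "dz": 0, "wx": 0, "wy": 0, "wz": 0, "claw": 0.1}
  ]
}}

```text
clock: 24.25
tool_pos: [0.6213, 0.2322, 0.0829]
eef_rot: [0.724, 0.69, 0.006, 0.002]
contact_force: [13.6, 4.7, -2.7]
opening: 0.288
```

```bash
python3 -c "
from h import *
lev(0.0,5,.122)"
```

```text
t 24.25 pos [0.6213 0.2322 0.0829] a 0.34 r 0.1223 pull 10.75 rad 9.53 Fz -2.7 op 0.288
[[-0.0033, 0.0076], [-0.0036, 0.0075], [-0.0041, 0.0072], [-0.0045, 0.0069], [-0.005, 0.0066]]
```

>>> {"op": "drive_tool", "data": {
  "commands": [
    {"dx": -0.002, "dy": 0.0086, "dz": 0, "wx": 0, "wy": 0, "wz": 0, "claw": 0.1},
    {"dx": -0.0026, "dy": 0.0085, "dz": 0, "wx": 0, "wy": 0, "wz": 0, "claw": 0.1},
    {"dx": -0.0041, "dy": 0.0076, "dz": 0, "wx": 0, "wy": 0, "wz": 0, "claw": 0.1},
    {"dx": -0.0045, "dy": 0.0069, "dz": 0, "wx": 0, "wy": 0, "wz": 0, "claw": 0.1},
    {"dx": -0.0045, "dy": 0.0055, "dz": 0, "wx": 0, "wy": 0, "wz": 0, "claw": 0.1},
    {"dx": 0, "dy": 0, "dz": 0, "wx": 0, "wy": 0, "wz": 0, "claw": 0.1},
    {"dx": 0, "dy": 0, "dz": 0, "wx": 0, "wy": 0, "wz": 0, "claw": 0.1}
  ]
}}

```text
clock: 24.95
tool_pos: [0.6532, 0.2128, 0.0827]
eef_rot: [0.724, 0.69, 0.002, -0.001]
contact_force: [3.6, 3.5, 5.5]
opening: 0.283
```

```bash
python3 -c "
from h import *
lev(0.0,1,.122)"
```

```text
t 24.95 pos [0.6532 0.2128 0.0827] a 0.033 r 0.1221 pull 0.5 rad 5.0 Fz 5.5 op 0.283
[[-0.0026, 0.0031]]
```

Lever at about 0.03 rad. I'll open, rise and check.

>>> {"op": "drive_tool", "data": {
  "commands": [
    {"dx": 0, "dy": 0, "dz": 0, "wx": 0, "wy": 0, "wz": 0, "claw": 0.5},
    {"dx": 0, "dy": 0, "dz": 0, "wx": 0, "wy": 0, "wz": 0, "claw": 0.5},
    {"dx": 0, "dy": 0, "dz": 0, "wx": 0, "wy": 0, "wz": 0, "claw": 0.5},
    {"dx": 0, "dy": 0, "dz": -0.015, "wx": 0, "wy": 0, "wz": 0, "claw": 0.5},
    {"dx": 0, "dy": 0, "dz": -0.03, "wx": 0, "wy": 0, "wz": 0, "claw": 0.5},
    {"dx": 0, "dy": 0, "dz": -0.045, "wx": 0, "wy": 0, "wz": 0, "claw": 0.5},
    {"dx": 0, "dy": 0, "dz": -0.045, "wx": 0, "wy": 0, "wz": 0, "claw": 0.5},
    {"dx": 0.03, "dy": 0, "dz": -0.03, "wx": 0, "wy": 0, "wz": 0, "claw": 0.5},
    {"dx": 0.04, "dy": -0.02, "dz": 0, "wx": 0, "wy": 0, "wz": 0, "claw": 0.5},
    {"dx": 0.04, "dy": -0.02, "dz": 0, "wx": 0, "wy": 0, "wz": 0, "claw": 0.5},
    {"dx": 0, "dy": 0, "dz": 0, "wx": 0, "wy": 0, "wz": 0, "claw": 0.5},
    {"dx": 0, "dy": 0, "dz": 0, "wx": 0, "wy": 0, "wz": 0, "claw": 0.5}
  ]
}}

```text
clock: 26.15
tool_pos: [0.6174, 0.3226, 0.2476]
eef_rot: [0.724, 0.69, -0.0, -0.0]
contact_force: [-0.6, -0.1, -0.1]
opening: 0.5
```

```bash
python3 -c "
from h import *
lev()
d=snapshot('top'); a=d['color'][100:320,60:320,::-1]
d=snapshot('scene'); b=d['color'][120:270,190:390,::-1]
cv2.imwrite('pics/s8.png',cv2.hconcat([cv2.resize(a,(400,338),interpolation=2),cv2.resize(b,(400,338),interpolation=2)]))"
```

```text
t 26.15 pos [0.6174 0.3226 0.2476] a 0.524 r 0.2078 pull -0.59 rad -0.22 Fz -0.1 op 0.5
```

View pics/s8.png

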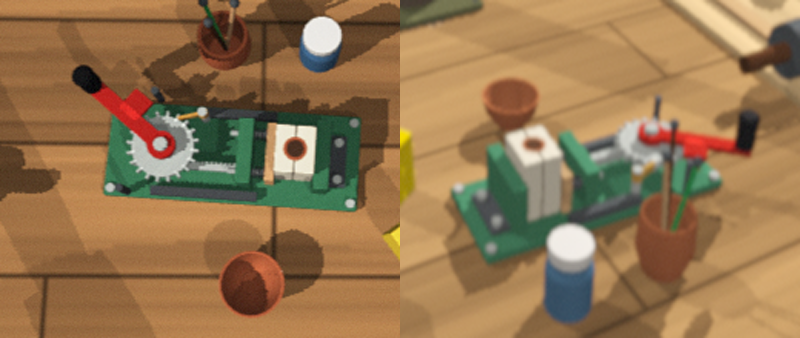

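The picture shows the mould pressed between jaw and fence, upright and square. The lever is at its rest end, the grip is free, and the pot, jar and bowl are in place. I'll do a quick numeric check of the mould and lever, then hand in.

```bash
python3 -c "
from h import *
d=snapshot('top'); f=lambda x,y,z: ray(d,[60+x/1.538,100+y/1.538],z)[0].round(4)
m=f(294.5,149,.092); p=f(160,144,.08); g=f(85,77,.106)
print('mould',m,'pivot',p,'grip',g,'lever a',np.arctan2(*(g-p)[1::-1])-YAW-np.radians(51))
o=np.array([.5655,-.0465]); v=m[:2]-o; print('clamp x,y',v@[np.cos(YAW),np.sin(YAW)],v@[-np.sin(YAW),np.cos(YAW)])
print(r.finish_job())"
```

```text
mould [ 0.5637 -0.0527  0.092 ] pivot [0.5708 0.1148 0.08  ] grip [0.6489 0.2047 0.106 ] lever a 0.015403176841185195
clamp x,y -0.0014878796192327576 -0.0062822141191360105
the job is handed in; nothing more can be done
None
```

The mould is clamped upright between the fence and the jaw, and I have handed the job in after about 26 s of robot time. The hand-in gives no verdict.

- **Placing:** I stood the cream mould on the clamp plate between fence and jaw and let go. The jaw then pushed it to the fence. The last top view puts it about 1.5 mm off the clamp's centre line, and it looked upright and square.
- **Tightening:** I swung the lever four times; the last was a partial stroke that ended at about 12.2 N of pull. To check that the last notch had caught, I swung back and tried the lever again. It already took 10.75 N where it picked up the load, against 6.7 N at about the same angle before that stroke.
- **Lever and neighbours:** The lever is released about 0.02 to 0.03 rad from its rest end and the gripper is clear. The pot, jar and bowl look undisturbed.
- **Unsure:** I could not measure the jaw force directly. From the lever's leverage I put it at about 70 to 80 N. The pull readings are good to about ±1 N, and a side load of up to 9 N from my slightly imperfect arc was present while I took them.

I viewed 10 pictures, and no check failed.

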